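# Refit the keyed collar on a counter display stand

## Robot

A 7-joint arm with a two-finger parallel gripper is mounted at the origin on the work surface. World frame = base frame: x ahead of the robot, y to its left, z up, the work surface at z = 0. Lengths are in m, angles in rad, forces in N, time in s.
With the tool pointing down it reaches from about 0.425 to 1.025 m from the base axis. Payload 3.6 kg.
Tool frame: the origin (TCP) lies at the very end of the fingers, on their centre line; the grasp point (between the pads) lies 19 mm behind it (r.grip_depth is the distance from the TCP to the grasp point, in m); y points along the fingers, x is the direction in which the jaws open and shut, and the axes are right-handed (so a half turn about y gives the same grasp; the last joint's range is limited). The gripper opens to 85 mm and grips with 20 to 120 N. Pads are 22 mm wide; open, the fingers measure 114 mm over their backs; the gripper's body (76 mm by 85 mm) begins 54 mm behind the grasp point. The pads swing forward as they close: fully open they stand 13 mm farther back than shut.
Start: joints at [-1.403, 0.591, 0.048, 1.609, -0.033, 0.943, -0.034], TCP at [0.187, 0.7, 0.231] pointing down, gripper open.
Joint ranges: [-2.69, 2.69], [-0.47, 2.24], [-1.27, 1.36], [0.19, 2.51], [-1.53, 4.68], [0.08, 2.07], [-3.09, 3.09]. Speed limits (rad/s): [2.57, 2.57, 3.14, 3.14, 3.14, 3.14, 3.14].

## Interface

Orientations are given as a unit quaternion [x, y, z, w].
In Python, from station import r, snapshot, camera_info, workorder gives the robot as it stands.
- The arm moves only by the tool servo_tool, never from a script. Its argument "rows" is a list of rows, each a list of 7 numbers: the turn, a rotation vector about the tool's x, y, z in degrees, then the shift along the tool's x, y, z in mm, then the opening, from 0 (shut) to 1 (fully open). In form: [[ax, ay, az, x, y, z, fingers], ...]. A call has 1 to 8 rows; each row is the pose to reach, as a shift and turn from the pose commanded when the call began, along the tool's axes at that moment; what a row does not reach only later rows make up. A row lasts 1/10 s, in which the tool goes at most 50 mm and 8.59 degrees, less where a joint would pass 70% of its speed; a pose out of reach is approached as far as the arm can. A call with a gripper value outside its range is refused whole. The fingers move at their own pace and stop on an object; the grip force is fixed at half the most. Time passes only in rows, so rows that repeat a pose let the fingers close. It gives the time, the measured TCP pose, the force and the opening at its end, in the units of the state.
- r.get_state(): the state, without advancing time (a new reading comes with each control period).
- snapshot(name): name is "scene" or "top"; returns (picture, depth): 384x512x3 uint8, blue, green, red; 384x512 float32, m along the optical axis (not along the pixel's ray), 0 where there is no reading.
- camera_info(name): a dict with "intrinsics" (3x3 intrinsics, pixels), "R" (3x3) and "t" (3): a world point X has camera coordinates R X + t. Camera axes: x right, y down, z forward; pixel columns grow to the right and rows downward; lengths in m; the calibration is good to about 2 mm. A picture is of the moment at which its call begins. camera_info takes no time and is no camera call.
- workorder.finish_job(): hands the job in, once; it reports no verdict.
The state is a dict: "time_s": time; "joints": joint angles; "joint_velocities": joint speeds; "effort": joint torques, N m; "tool_pos": TCP position; "orientation": TCP orientation; "force": force on the tool from outside, world axes, zero at the start; "torque": the same for the moment, N m; "gripper_width": finger opening in m.
Only numpy, scipy, OpenCV 4.12 (cv2) and the standard library are available. Lean on these libraries where they do the work, as an engineer would, in place of code of your own. Each camera call takes 0.05 s, during which the arm holds its last target.

## Task

Pick up the loose keyed collar, slip it over the post of the display stand and set it down on the drum with its outer rib on the side of the small block on the base, then turn it counter-clockwise (seen from above) under light downward pressure until its inner tab drops into the post's keyway and it sits fully home. Stop turning as it drops, never force it against the stand, let go of it at the end, and do not disturb the bottle, jar and tin.

Things in the scene. Friction and masses are not known exactly. Their poses are not given: they have to be found in the camera images.
- collar_mid (a point): Centre of the loose aluminium collar (about 220 g), half-way up its 40 mm height, on its axis; z up along the bore; it starts standing right way up on the counter. Outside round, 58 mm in diameter, with two flats 49 mm apart on its +y and -y sides (29 mm long, full height: grip there). A 6 mm wide rib down the outside, reaching 33 mm from the axis, marks its +x side.
- collar_tab (a point): Middle of the underside of the collar's inner tab, 16 mm from the collar's axis on its +x side, under the rib; axes as the collar's. The collar's upper 28 mm have a 18 mm bore, its lower 12 mm a 42 mm counterbore; the tab stands in the counterbore: 6 mm wide, 12 mm tall, level with the collar's underside, reaching inwards to 11 mm from the axis.
- stand: Fixed grey round base of the display stand, 150 mm in diameter, 14 mm thick, origin at the centre of its underside on the counter, z up. A small grey block, 8 mm high, near the rim marks its +x side. On its axis stands a steel post, locked against turning: a thick drum, above it a thin pilot. Turning on against the keyway's side wedges the collar: over 60 N between collar and stand counts as forcing.
- drum_top (a point): On the post's axis, top face of the drum (40 mm in diameter), 60 mm above the counter; axes as the stand's. The keyway is one slot in the drum, open at the top and at the side, 7.5 mm wide, 15 mm deep down, from the pilot to the drum's edge. It points 23 to 83 degrees counter-clockwise (from above) of the stand's +x; the angle is not measured. Fully home, collar_mid is 8 mm above this point.
- pilot_tip (a point): Tip of the pilot on the post's axis, 46 mm above drum_top; axes as the stand's. The pilot is 16 mm in diameter, its last 9 mm tapered to 8 mm. Threaded over it but not in the keyway, the collar rides with its tab on the drum's top face, its underside 60 mm above the counter; with the tab over the keyway it sinks 12 mm, till the step between its bores rests on the drum.
- wine: Bystander: tall green bottle, 74 mm in diameter, 270 mm high, standing; origin at the centre of its underside. Leave alone.
- jar: Bystander: amber jar, 72 mm in diameter, 100 mm high, standing; origin at the centre of its underside. Leave alone.
- tin: Bystander: food tin, 74 mm in diameter, 105 mm high, standing; origin at the centre of its underside. Leave alone.
Things that resemble listed ones, but are neither listed nor needed, are in the scene too. Several things look just like the part that bears collar_mid: the one meant starts farthest from the robot's base.

How it is judged:
By the outcome, as a careful person would: the job done as asked, in the order asked, and still so for the second after the job is handed in, with the robot touching nothing.
It also fails if it takes over 72 s, if anything falls off the work surface, if the arm or the gripper's body presses on something with over 40 N, if the wrist force passes 120 N, or if a joint passes its speed limit or range.

## Working session

There is one attempt and no reset: what is moved stays moved. The work goes in short steps, Python scripts to look and compute and a tool call to move; the robot and the scene stay as the last step left them, time stands still between calls to the robot, and variables do not carry over. Pictures are saved under pics/ and viewed, and the job is handed in when it is done.

Besides the shell and the picture viewer there is one more tool, called after "Emit:" by a JSON object that holds its "api" and its "payload". servo_tool: Moves the arm, as the interface text tells. Its arguments: {"type":"object","properties":{"rows":{"type":"array"}},"required":["rows"]}

```bash
ls; mkdir -p pics
python3 - <<'E'
from station import r, snapshot, camera_info, workorder
import cv2,numpy as np
np.set_printoptions(precision=4,suppress=True)
print(r.get_state(), r.grip_depth)
for n in ("scene","top"):
    im,d=snapshot(n); cv2.imwrite(f"pics/{n}0.png",im); np.savez(f"{n}0.npz",im=im,d=d)
    c=camera_info(n); print(n,c)
    print("cam pos",-np.array(c["R"]).T@np.array(c["t"]))
E
```

```text
pics
{'time_s': 0.0, 'joints': array([-1.4035,  0.5921,  0.0483,  1.6099, -0.0333,  0.9427, -0.0337]), 'joint_velocities': array([ 0.0015, -0.0014,  0.0004,  0.0014, -0.0006, -0.0019, -0.0002]), 'effort': array([ -0.0004, -54.8684,   1.5469, -19.8124,   0.0095,   0.0089,
        -0.    ]), 'tool_pos': array([0.1867, 0.6997, 0.2301]), 'orientation': array([ 0.5613,  0.4302, -0.4314, -0.5602]), 'force': array([-0.6147,  0.3995, -0.2499]), 'torque': array([ 0.0263,  0.0268, -0.011 ]), 'gripper_width': 0.08567660733119675} 0.0187
scene {'intrinsics': array([[473.077 ,   0.    , 253.5571],
       [  0.    , 473.077 , 189.6587],
       [  0.    ,   0.    ,   1.    ]]), 'R': array([[ 0.3878,  0.9217,  0.0134],
       [ 0.7318, -0.299 , -0.6125],
       [-0.5605,  0.2473, -0.7904]]), 't': array([-0.1818, -0.4094,  1.6066])}
cam pos [ 1.2706 -0.3521  1.0215]
top {'intrinsics': array([[476.1992,   0.    , 252.8835],
       [  0.    , 476.1992, 197.9518],
       [  0.    ,   0.    ,   1.    ]]), 'R': array([[ 0.0639, -0.998 , -0.0022],
       [-0.973 , -0.0618, -0.2226],
       [ 0.222 ,  0.0164, -0.9749]]), 't': array([-0.0605,  0.6064,  1.3036])}
cam pos [ 0.3045 -0.0443  1.4058]
```

View pics/scene0.png

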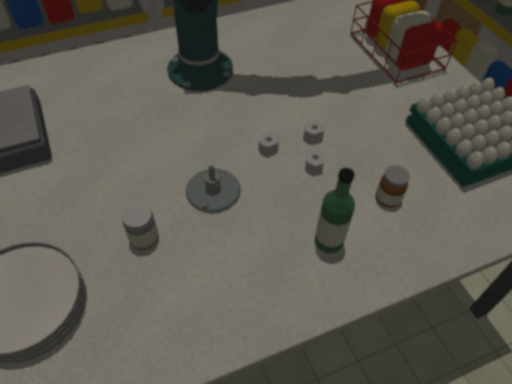

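View pics/top0.png

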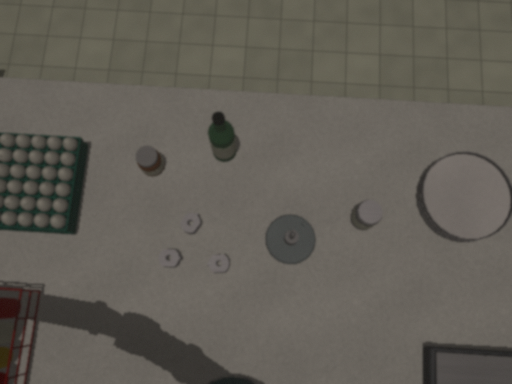

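The scene view shows three collars near (268,144), (314,131) and (314,162), with the stand at (213,189), the bottle, the jar (392,186) and the tin (141,227). In the top view the collars are at (193,223), (173,258) and (221,263), and the stand is at (290,239).

```bash
cat > h.py <<'E'
from station import r, snapshot, camera_info, workorder
import cv2,numpy as np
np.set_printoptions(precision=4,suppress=True)
CI={n:camera_info(n) for n in("scene","top")}
def ray(n,u,v):
    c=CI[n];R=np.array(c["R"]);t=np.array(c["t"])
    d=R.T@np.linalg.inv(c["intrinsics"])@np.array([u,v,1.]);return -R.T@t,d
def onz(n,u,v,z):
    o,d=ray(n,u,v);return o+d*(z-o[2])/d[2]
def proj(n,X):
    c=CI[n];p=c["intrinsics"]@(c["R"]@np.array(X)+c["t"]);return p[:2]/p[2]
def tri(a,b):
    A=np.zeros((3,3));B=np.zeros(3)
    for o,d in(a,b):
        d=d/np.linalg.norm(d);P=np.eye(3)-np.outer(d,d);A+=P;B+=P@o
    X=np.linalg.solve(A,B);return X,[np.linalg.norm((np.eye(3)-np.outer(d,d)/(d@d))@(X-o)) for o,d in(a,b)]
def cloud(n,d):
    c=CI[n];v,u=np.mgrid[:384,:512];K=c["intrinsics"]
    P=np.stack([(u-K[0,2])/K[0,0]*d,(v-K[1,2])/K[1,1]*d,d],-1)
    return (P-c["t"])@c["R"]
def crop(im,u,v,hw,s,f):
    c=im[v-hw:v+hw,u-hw:u+hw];cv2.imwrite(f,cv2.resize(cv2.convertScaleAbs(c,alpha=1.5),None,fx=s,fy=s,interpolation=cv2.INTER_CUBIC))
E
python3 - <<'E'
from h import *
for n,ps in(("top",[(193,223),(173,258),(221,263),(291,237)]),("scene",[(268,144),(314,131),(314,162),(213,183)])):
    D=np.load(n+"0.npz");im=D["im"];d=D["d"]
    C=cloud(n,d)
    for u,v in ps:
        w=C[v-16:v+17,u-16:u+17];m=w[...,2]>0.03;p=w[m]
        print(n,u,v,onz(n,u,v,.04),"depth top z",np.percentile(p[:,2],[50,90]) if len(p) else None, "mean",p[p[:,2]<.05].mean(0) if len(p) else None)
    print("zeros",(d==0).mean())
    tiles=[cv2.resize(im[v-20:v+20,u-20:u+20],(400,300) if 0 else (300,300),interpolation=cv2.INTER_CUBIC) for u,v in ps]
    cv2.imwrite(f"pics/t_{n}.png",cv2.convertScaleAbs(np.vstack([np.hstack(tiles[:2]),np.hstack(tiles[2:])]),alpha=1.4))
E
```

```text
top 193 223 [0.5299 0.1477 0.04  ] depth top z [0.0399 0.0435] mean [0.5325 0.1578 0.0396]
top 173 258 [0.4251 0.1955 0.04  ] depth top z [0.0405 0.0439] mean [0.4271 0.2096 0.0403]
top 221 263 [0.4197 0.0573 0.04  ] depth top z [0.0401 0.0444] mean [0.4204 0.0656 0.0402]
top 291 237 [ 0.507  -0.1386  0.04  ] depth top z [0.0609 0.1031] mean [ 0.5045 -0.1319  0.0431]
zeros 0.004023234049479167
scene 268 144 [0.439  0.0565 0.04  ] depth top z [0.0384 0.0416] mean [0.4223 0.0656 0.038 ]
scene 314 131 [0.442  0.2017 0.04  ] depth top z [0.0384 0.0415] mean [0.429  0.2089 0.0379]
scene 314 162 [0.5487 0.1466 0.04  ] depth top z [0.0388 0.0416] mean [0.5346 0.1567 0.0384]
scene 213 183 [ 0.5134 -0.1359  0.04  ] depth top z [0.0577 0.0889] mean [ 0.5205 -0.14    0.0399]
zeros 0.003936767578125
```

View pics/t_top.png

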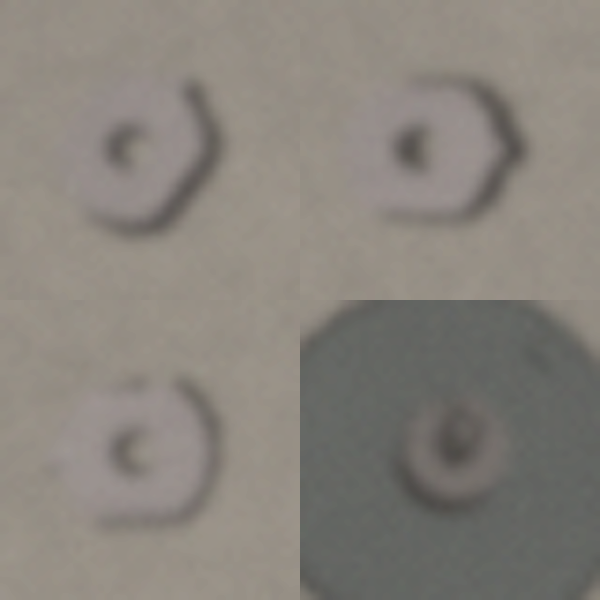

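View pics/t_scene.png

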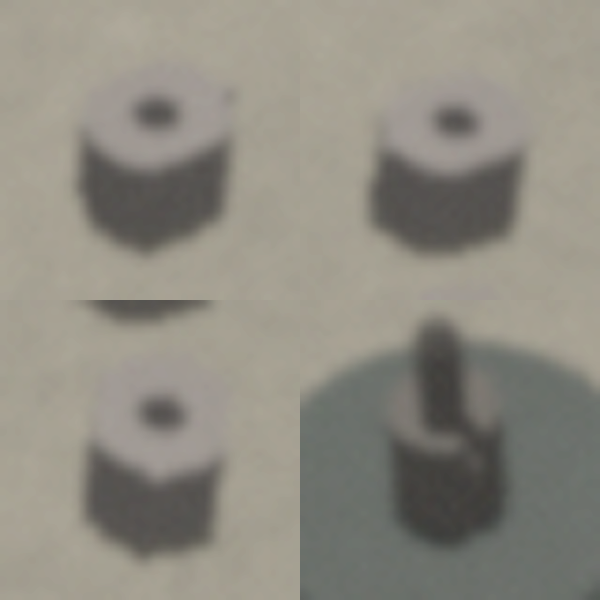

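Run:
```python
from h import *
for n in("scene","top"):
    I=[];Ds=[]
    for k in range(8):
        im,d=snapshot(n);I.append(im.astype(float));Ds.append(d)
    im=np.mean(I,0);d=np.median(Ds,0);np.savez(n+"1.npz",im=im,d=d)
    u,v=(314,156) if n=="scene" else (191,223)
    a=im[v-18:v+18,u-18:u+18]
    b=im[-30+(189 if n=="scene" else 239):][:60,(213 if n=="scene" else 290)-30:][:,:60]
    def st(x,s):
        x=cv2.resize(x,(s,s),interpolation=cv2.INTER_LANCZOS4); lo,hi=np.percentile(x,[1,99]);return np.clip((x-lo)/(hi-lo)*255,0,255)
    cv2.imwrite(f"pics/z_{n}.png",np.hstack([st(a,400),st(b,400)]))
print(r.get_state()["time_s"])
```

```text
0.9[ WARN:0@7.185] global loadsave.cpp:1063 imwrite_ Unsupported depth image for selected encoder is fallbacked to CV_8U.
```

View pics/z_top.png

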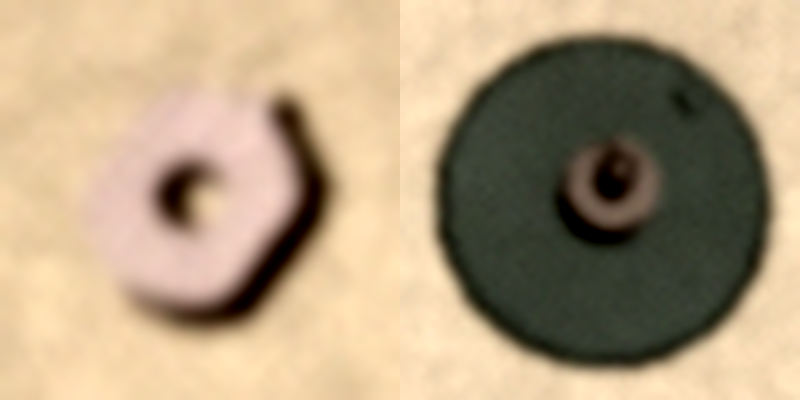

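View pics/z_scene.png

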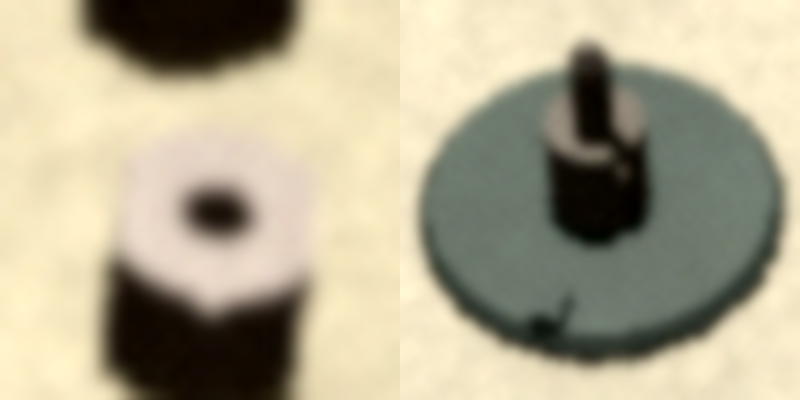

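```bash
cat > seg.py <<'E'
from h import *
def prof(n,im,u,v,hw=18,z=.04,thr=None,S=8):
    a=cv2.resize(im[v-hw:v+hw,u-hw:u+hw],None,fx=S,fy=S,interpolation=cv2.INTER_CUBIC)
    p=(a[...,0]-a[...,2])/(a.sum(-1)+1e-6)*3   # blueness vs red
    br=a.sum(-1)/3
    bg=np.median(p);return a,p,br
if __name__=="__main__":
    for n,(u,v) in(("top",(191,223)),("scene",(314,156))):
        im=np.load(n+"1.npz")["im"];a,p,br=prof(n,im,u,v)
        print(n,np.percentile(p,[2,10,50,80,90,95,99]),np.percentile(br,[2,10,50,90]))
        print(im[v,u-8],im[v-16,u-16])
        f=lambda x:np.clip((x-x.min())/(x.max()-x.min())*255,0,255)
        cv2.imwrite(f"pics/p_{n}.png",np.hstack([f(p),f(br)]).astype(np.uint8))
E
python3 seg.py
```

```text
top [-0.1212 -0.1193 -0.1158 -0.0877 -0.0785 -0.0769 -0.0745] [ 71.9266  91.2404 101.2397 103.153 ]
[ 98.125 100.5   106.125] [ 95.    101.875 106.75 ]
scene [-0.1243 -0.1226 -0.1175 -0.0768 -0.0723 -0.0688 -0.0647] [ 58.9333  59.9474 110.584  113.2079]
[103.75  111.375 115.125] [104.75 114.5  118.25]
```

View pics/p_top.png

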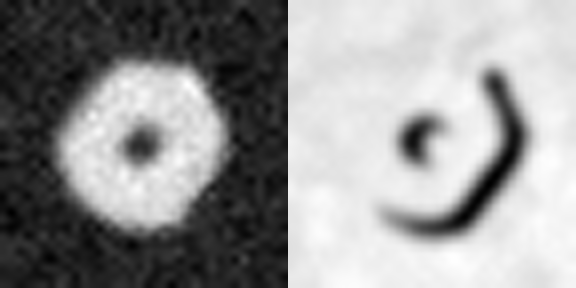

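View pics/p_scene.png

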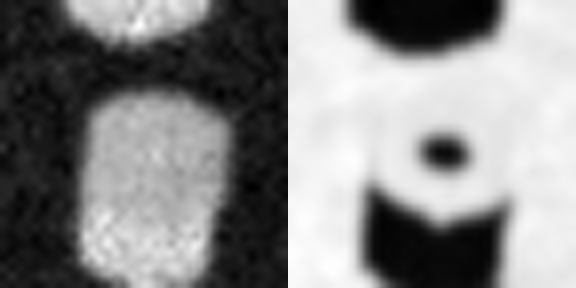

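```bash
cat >> seg.py <<'E'
def face(n,im,u,v,hw=18,z=.04,S=8,pt=-.098,bt=92):
    a,p,br=prof(n,im,u,v,hw)
    p=cv2.GaussianBlur(p,(0,0),3)
    m=((p>pt)&(br>bt)).astype(np.uint8)
    k,lab,st,_=cv2.connectedComponentsWithStats(m)
    c=[i for i in range(1,k)]; i=max(c,key=lambda i:st[i,4]); m=(lab==i).astype(np.uint8)
    cs,h=cv2.findContours(m,cv2.RETR_CCOMP,cv2.CHAIN_APPROX_NONE)
    out=max(cs,key=len); 
    inn=sorted([c for c in cs if c is not out],key=len)[-1:] 
    def w(c): 
        q=(c[:,0]+.5)/S-.5+[u-hw,v-hw]; return np.array([onz(n,x,y,z)[:2] for x,y in q])
    return w(out),[w(c) for c in inn],m,out,[(c[:,0].mean(0)+.5)/S-.5+[u-hw,v-hw] for c in inn]
E
cat > run1.py <<'E'
from seg import *
import sys
def ana(W,I):
    print(" bore",[(c.mean(0)*1e3,np.ptp(c,0)*1e3) for c in I])
    M=cv2.moments((W*1e3).astype(np.float32)); print(" centroid",M["m10"]/M["m00"],M["m01"]/M["m00"],"area",M["m00"])
    th=np.radians(np.arange(0,180,3));wd=[]
    for t in th:
        s=W@[np.cos(t),np.sin(t)];wd.append(np.ptp(s)*1e3)
    wd=np.array(wd);i=wd.argmin();print(" widths",np.c_[np.degrees(th),wd][::2].round(1).tolist())
    t=th[i]; s=W@[np.cos(t),np.sin(t)]*1e3;q=W@[-np.sin(t),np.cos(t)]*1e3
    print(" flat normal deg",np.degrees(t),"w",wd[i],"mid",(s.max()+s.min())/2,"long range",q.min(),q.max())
    print(" minAreaRect",cv2.minAreaRect((W*1e3).astype(np.float32)))
if __name__=="__main__":
  for n,(u,v),bt in(("top",(191,223),95),("scene",(314,156),92)):
    im=np.load(n+"1.npz")["im"];W,I,m,o,bc=face(n,im,u,v,bt=bt)
    print(n,len(W),bc);ana(W,I)
    c=W.mean(0) if not I else I[0].mean(0)
    d=W-c;an=np.degrees(np.arctan2(d[:,1],d[:,0]));rr=np.hypot(*d.T)*1e3
    print(" prof",[(b,round(rr[np.abs((an-b+180)%360-180)<6].mean(),1)) for b in range(-180,180,12)])
    cv2.imwrite(f"pics/m_{n}.png",cv2.resize(m*255,None,fx=1.5,fy=1.5))
E
python3 run1.py
```

```text
top 428 [array([189.2169, 221.9804])]
 bore [(array([532.157 , 158.9382]), array([22.6344, 19.6543]))]
 centroid 532.8621789070428 158.71943785832406 area 2252.0193328910973
 widths [[0.0, 55.3], [6.0, 55.7], [12.0, 56.1], [18.0, 56.1], [24.0, 55.7], [30.0, 54.7], [36.0, 53.2], [42.0, 51.4], [48.0, 49.7], [54.0, 48.0], [60.0, 47.8], [66.0, 49.3], [72.0, 51.1], [78.0, 52.6], [84.0, 53.8], [90.0, 54.5], [96.0, 54.6], [102.0, 54.9], [108.0, 55.0], [114.0, 56.6], [120.0, 58.0], [126.0, 59.7], [132.0, 60.9], [138.0, 61.5], [144.0, 62.2], [150.0, 62.5], [156.0, 62.2], [162.0, 61.3], [168.0, 59.7], [174.0, 57.5]]
 flat normal deg 57.00000000000001 w 47.31627063956345 mid 422.9946256864197 long range -392.90571986730663 -330.534820496574
 minAreaRect ((533.7505493164062, 157.77804565429688), (47.21942901611328, 62.397850036621094), 57.42068099975586)
 prof [(-180, np.float64(26.5)), (-168, np.float64(27.0)), (-156, np.float64(26.9)), (-144, np.float64(25.3)), (-132, np.float64(23.8)), (-120, np.float64(23.3)), (-108, np.float64(24.2)), (-96, np.float64(26.1)), (-84, np.float64(27.3)), (-72, 
[... 1419 characters left out ...]
.9)), (-156, np.float64(27.6)), (-144, np.float64(26.0)), (-132, np.float64(24.5)), (-120, np.float64(24.2)), (-108, np.float64(24.9)), (-96, np.float64(27.4)), (-84, np.float64(29.9)), (-72, np.float64(28.2)), (-60, np.float64(28.0)), (-48, np.float64(28.2)), (-36, np.float64(30.3)), (-24, np.float64(30.1)), (-12, np.float64(28.4)), (0, np.float64(28.3)), (12, np.float64(28.9)), (24, np.float64(29.2)), (36, np.float64(26.3)), (48, np.float64(24.5)), (60, np.float64(23.9)), (72, np.float64(25.0)), (84, np.float64(26.9)), (96, np.float64(28.7)), (108, np.float64(28.2)), (120, np.float64(27.8)), (132, np.float64(28.5)), (144, np.float64(27.7)), (156, np.float64(28.1)), (168, np.float64(27.7))]
```

Run:
```python
from h import *
X,e=tri(ray("top",189.217,221.980),ray("scene",315.0935,156.6612));print("bore top centre",X,e)
for n,(u,v) in(("top",(290,239)),("scene",(213,189))):
    im=np.load(n+"1.npz")["im"];hw=36;S=8
    a=cv2.resize(im[v-hw:v+hw,u-hw:u+hw],None,fx=S,fy=S,interpolation=cv2.INTER_CUBIC)
    p=(a[...,1]-a[...,2])/a.sum(-1)*3
    print(n,np.percentile(p,[5,20,50,80,95]))
    p=cv2.GaussianBlur(p,(0,0),4)
    f=lambda x:np.clip((x-np.percentile(x,.5))/(np.percentile(x,99.5)-np.percentile(x,.5))*255,0,255)
    print("center px colour",im[v+14,u+8],im[v-30,u-30])
    cv2.imwrite(f"pics/s_{n}.png",cv2.resize(np.hstack([f(p),f(a.sum(-1))]).astype(np.uint8),(800,400)))
    b=cv2.resize(im[v-hw:v+hw,u-hw:u+hw],(600,600),interpolation=cv2.INTER_LANCZOS4)
    cv2.imwrite(f"pics/b_{n}.png",np.clip(b*2.0-40,0,255).astype(np.uint8))
```

```text
bore top centre [0.5321 0.1588 0.0397] [np.float64(0.0001811269766701747), np.float64(0.00018112697667002368)]
top [-0.0517 -0.0496 -0.0466  0.0157  0.0211]
center px colour [70.25  72.875 71.375] [ 96.    103.125 108.375]
scene [-0.0358 -0.034  -0.0313  0.0411  0.0474]
center px colour [76.25  80.25  76.875] [106.625 116.5   120.625]
```

View pics/s_top.png

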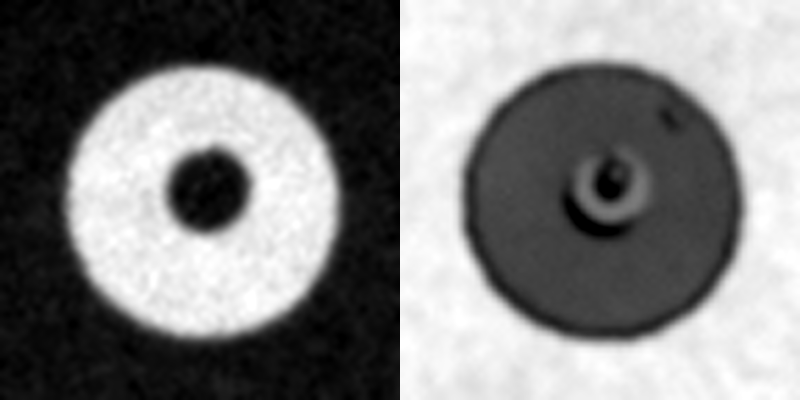

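View pics/b_scene.png

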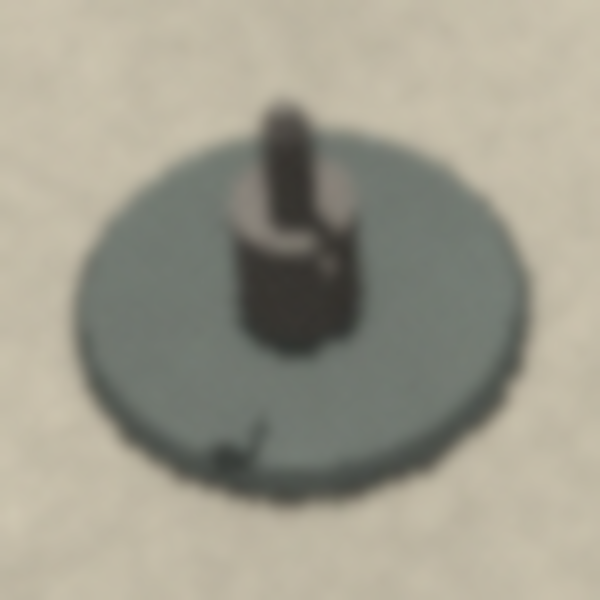

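View pics/b_top.png

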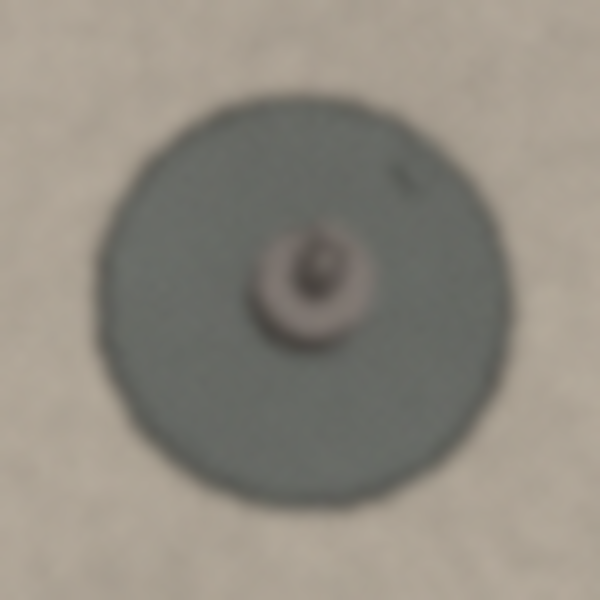

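Run:
```python
from h import *
def px(n,x,y):
    u,v=(290,239) if n=="top" else (213,189)
    return u-36+(x+.5)*.12-.5, v-36+(y+.5)*.12-.5
for n,(u,v),thr in(("top",(290,239),-.015),("scene",(213,189),.004)):
    im=np.load(n+"1.npz")["im"];hw=36;S=8
    a=cv2.resize(im[v-hw:v+hw,u-hw:u+hw],None,fx=S,fy=S,interpolation=cv2.INTER_CUBIC)
    p=cv2.GaussianBlur((a[...,1]-a[...,2])/a.sum(-1)*3,(0,0),3)
    br=a.sum(-1)/3
    m=(p>thr).astype(np.uint8); cs,_=cv2.findContours(m,cv2.RETR_EXTERNAL,cv2.CHAIN_APPROX_NONE);c=max(cs,key=len)
    q=(c[:,0]+.5)/S-.5+[u-hw,v-hw]
    for z in(.014,0):
        W=np.array([onz(n,x,y,z)[:2] for x,y in q]);print(n,z,cv2.minEnclosingCircle((W*1e3).astype(np.float32)),cv2.fitEllipse((W*1e3).astype(np.float32)))
# block marks
for n,x,y in(("top",405,175),("scene",228,460),("scene",265,430)):
    for z in (.014,.022): print("block",n,onz(n,*px(n,x,y),z))
print("pilot tip tri",tri(ray("top",*px("top",322,240)),ray("scene",*px("scene",286,103))))
print("drum edge top", onz("scene",*px("scene",325,245),.06))
```

```text
top 0.014 ((505.68603515625, -137.52297973632812), 72.69691467285156) ((505.70751953125, -137.6702117919922), (143.39434814453125, 143.63238525390625), 73.81401824951172)
top 0 ((507.7101135253906, -138.46096801757812), 73.4281234741211) ((507.7318115234375, -138.6095428466797), (144.83676147460938, 145.0771942138672), 73.81402587890625)
scene 0.014 ((513.7667236328125, -138.18824768066406), 74.49886322021484) ((516.0266723632812, -138.74375915527344), (141.52395629882812, 143.321044921875), 163.0421142578125)
scene 0 ((503.25, -135.21604919433594), 75.53414154052734) ((505.5414123535156, -135.77923583984375), (143.49057006835938, 145.31260681152344), 163.04190063476562)
block top [ 0.553  -0.1715  0.014 ]
block top [ 0.5516 -0.1707  0.022 ]
block scene [ 0.5622 -0.1801  0.014 ]
block scene [ 0.5679 -0.1815  0.022 ]
block scene [ 0.5557 -0.1655  0.014 ]
block scene [ 0.5613 -0.167   0.022 ]
pilot tip tri (array([ 0.512 , -0.1365,  0.1121]), [np.float64(0.0003771343378385002), np.float64(0.00037713433783847367)])
drum edge top [ 0.528  -0.1329  0.06  ]
```

Run:
```python
from h import *
from scipy.optimize import least_squares
for n,(u,v) in(("top",(290,239)),("scene",(213,189))):
    d=np.load(n+"1.npz")["d"];C=cloud(n,d)[v-36:v+36,u-36:u+36].reshape(-1,3)*1e3
    print(n,"counter z",np.median(C[C[:,2]<6][:,2]))
    for lo,hi in((9,18),(56,64),(70,120)):
        P=C[(C[:,2]>lo)&(C[:,2]<hi)];
        print("  ",lo,hi,len(P),"mean",P.mean(0),"mins",P.min(0),"max",P.max(0))
        if lo==9:
            h=cv2.convexHull(P[:,:2].astype(np.float32))[:,0]
            s=least_squares(lambda q:np.hypot(h[:,0]-q[0],h[:,1]-q[1])-q[2],[507,-137,75],loss="soft_l1").x;print("   hullfit",s)
            b=P[np.hypot(P[:,0]-s[0],P[:,1]-s[1])<69];
        if lo==56: print("   circ",cv2.minEnclosingCircle(P[:,:2].astype(np.float32)))
    u0,v0=(191,223) if n=="top" else (314,156)
    C=cloud(n,d)[v0-18:v0+18,u0-18:u0+18].reshape(-1,3)*1e3;P=C[(C[:,2]>35)&(C[:,2]<45)];print("  collar",len(P),P.mean(0),cv2.minAreaRect(P[:,:2].astype(np.float32)))
```

```text
top counter z 0.23797609629911243
   9 18 1697 mean [ 505.4168 -135.7171   14.0337] mins [ 435.0085 -209.0496    9.0144] max [580.4601 -63.8748  17.8601]
   hullfit [ 507.8913 -136.6273   72.578 ]
   56 64 111 mean [ 505.6774 -136.3047   60.2673] mins [ 489.576  -154.3051   56.3649] max [ 527.6736 -117.0031   63.0627]
   circ ((508.287353515625, -136.82806396484375), 20.04689598083496)
   70 120 34 mean [ 506.5483 -135.8821   97.8927] mins [ 500.0748 -142.4678   76.8547] max [ 515.7423 -129.0084  107.8008]
  collar 268 [532.9218 158.0362  40.0741] ((534.2008666992188, 157.38311767578125), (48.76314926147461, 60.46089172363281), 60.17613220214844)
scene counter z -1.096508931372077
   9 18 1437 mean [ 515.3848 -138.6744   12.7662] mins [ 437.5581 -208.5914    9.0494] max [579.0633 -64.8648  17.9196]
   hullfit [ 508.1832 -136.7545   71.334 ]
   56 64 105 mean [ 509.8029 -138.0477   58.8318] mins [ 486.7467 -155.7033   56.0319] max [ 526.2245 -117.4146   63.035 ]
   circ ((506.7005615234375, -136.47471618652344), 20.15656280517578)
   70 120 70 mean [ 511.1868 -137.44     89.4759] mins [ 502.7261 -144.2354   70.4733] max [ 515.6115 -128.887   106.109 ]
  collar 235 [532.5352 158.2414  38.6245] ((533.2374267578125, 158.09896850585938), (48.34804153442383, 64.57856750488281), 57.25151824951172)
```

```bash
cat >> h.py <<'E'
from scipy.spatial.transform import Rotation as Ro
def st(pr=True):
    s=r.get_state();R=Ro.from_quat(s["orientation"]).as_matrix()
    yaw=np.degrees(np.arctan2(R[1,0],R[0,0]))
    if pr: print("t",s["time_s"],"tcp",s["tool_pos"]*1e3,"yaw x",round(yaw,2),"y axis",R[:,1],"F",s["force"],"T",s["torque"],"w",round(s["gripper_width"]*1e3,1),"j",s["joints"])
    return s,R,yaw
def togo(target,yaw_t,tilt=True):
    """shift in tool axes (mm) and rotvec (deg, tool axes) to a pointing-down pose with tool x at yaw_t"""
    s,R,yaw=st()
    c,sn=np.cos(np.radians(yaw_t)),np.sin(np.radians(yaw_t))
    x=np.array([c,sn,0]);y=np.array([0,0,-1.]);T=np.c_[x,y,np.cross(x,y)]
    print("rot deg",np.degrees(Ro.from_matrix(R.T@T).as_rotvec()),"shift mm",R.T@(np.array(target)-s["tool_pos"])*1e3)
E
python3 - <<'E'
from h import *
print([a for a in dir(r) if a[0]!="_"])
togo([.5322,.1586,.15],57);togo([.5322,.1586,.15],57-180)
for n in("top","scene"):
    C=cloud(n,np.load(n+"1.npz")["d"]).reshape(-1,3)
    for nm,b in(("left",(.1,.5,.3,.9)),("mid",(.5,.9,.3,.8)),("path",(.3,.62,-.3,.3)),("bottle",(.62,.85,-.1,.15)),("jar",(.55,.85,.15,.35)),("tin",(.4,.75,-.45,-.25))):
        m=(C[:,0]>b[0])&(C[:,0]<b[1])&(C[:,1]>b[2])&(C[:,1]<b[3])&(C[:,2]>.03);P=C[m]
        print(n,nm,m.sum(),P.min(0),P.max(0)) if m.any() else 0
E
```

```text
['IKError', 'get_state', 'grip_depth']
t 0.9 tcp [186.9271 700.4996 231.3389] yaw x 75.06 y axis [ 0.  0. -1.] F [ 0.1677  0.4449 -0.4049] T [-0.0107 -0.0018 -0.0803] w 85.4 j [-1.4035  0.5912  0.0484  1.6085 -0.0333  0.9427 -0.0337]
rot deg [ 0.0004 18.0598  0.0027] shift mm [-434.5693   81.3258 -473.3078]
t 0.9 tcp [186.9271 700.4996 231.3389] yaw x 75.06 y axis [ 0.  0. -1.] F [ 0.1677  0.4449 -0.4049] T [-0.0107 -0.0018 -0.0803] w 85.4 j [-1.4035  0.5912  0.0484  1.6085 -0.0333  0.9427 -0.0337]
rot deg [   0.0039 -161.9402   -0.0006] shift mm [-434.5693   81.3258 -473.3078]
top left 2034 [0.1011 0.4972 0.03  ] [0.5    0.7102 0.1401]
top mid 7026 [0.5  0.3  0.03] [0.7621 0.7424 0.115 ]
top path 1025 [ 0.3957 -0.1543  0.0301] [0.5617 0.2394 0.1078]
top bottle 998 [0.732  0.0413 0.0303] [0.8024 0.1149 0.2728]
top jar 640 [0.5503 0.1502 0.03  ] [0.7392 0.328  0.1034]
top tin 679 [ 0.5474 -0.3838  0.0307] [ 0.6208 -0.3118  0.1083]
scene left 3669 [0.1006 0.4982 0.03  ] [0.4999 0.7828 0.1614]
scene mid 6795 [0.5001 0.3002 0.03  ] [0.7615 0.779  0.1129]
scene path 1038 [ 0.3928 -0.156   0.03  ] [0.5605 0.2391 0.1061]
scene bottle 2033 [0.7367 0.0418 0.03  ] [0.8065 0.1133 0.2704]
scene jar 932 [0.5506 0.1503 0.03  ] [0.7439 0.3246 0.101 ]
scene tin 1128 [ 0.5509 -0.3856  0.0302] [ 0.6211 -0.3115  0.1061]
```

Emit:
{"api": "servo_tool", "payload": {"rows": [[0,8,0,-20,0,-22,1],[0,16,0,-52,0,-57,1],[0,24,0,-85,0,-93,1],[0,32,0,-118,0,-129,1],[0,40,0,-151,0,-165,1],[0,48,0,-184,0,-201,1],[0,56,0,-217,0,-237,1],[0,64,0,-250,0,-273,1]]}}

```text
time_s: 1.7
tool_pos: [0.3871, 0.387, 0.2318]
orientation: [-0.704, -0.066, 0.066, 0.704]
force: [1.2, -0.0, -1.0]
gripper_width: 0.0852
```

```bash
python3 -c "
from h import *
togo([.5322,.1586,.15],-123)"
```

```text
t 1.7 tcp [387.1441 387.0492 231.7567] yaw x 10.75 y axis [ 0.0006  0.001  -1.    ] F [ 1.1761 -0.0497 -0.9838] T [ 0.0605 -0.0724 -0.0053] w 85.2 j [-1.1545  0.3876  0.3776  2.0233 -0.203   0.7649 -0.4678]
rot deg [ -0.0754 133.7496  -0.0345] shift mm [  99.8379   81.6211 -251.5647]
```

Emit:
{"api": "servo_tool", "payload": {"rows": [[0,8,0,15,10,-40,1],[0,16,0,32,20,-82,1],[0,24,0,49,30,-124,1],[0,32,0,66,40,-166,1],[0,40,0,83,50,-209,1],[0,48,0,96,60,-242,1],[0,56,0,100,70,-252,1],[0,64,0,100,80,-252,1]]}}

```text
time_s: 2.5
tool_pos: [0.5348, 0.1574, 0.1516]
orientation: [-0.631, 0.318, -0.319, 0.631]
force: [0.2, 0.6, -0.4]
gripper_width: 0.0853
```

```bash
python3 -c "
from h import *
togo([.5322,.1586,.10],-123)"
```

```text
t 2.5 tcp [534.7704 157.438  151.5909] yaw x -53.55 y axis [ 0.0025 -0.0008 -1.    ] F [ 0.2069  0.595  -0.4257] T [ 0.0711  0.0468 -0.0596] w 85.3 j [-0.8024  0.567   0.6109  2.0727 -0.5277  0.6549 -0.7712]
rot deg [-0.1534 69.4468  0.0518] shift mm [-2.5717 51.5832 -1.4591]
```

Emit:
{"api": "servo_tool", "payload": {"rows": [[0,8.5,0,-2,5,-1,1],[0,17,0,-2,10,-1,1],[0,25.5,0,-2,20,-1,1],[0,34,0,-2,30,-1,1],[0,42.5,0,-2,40,-1,1],[0,51,0,-2,50,-1,1],[0,59.5,0,-2,50,-1,1],[0,68,0,-2,50,-1,1]]}}

```text
time_s: 3.3
tool_pos: [0.5308, 0.1618, 0.101]
orientation: [-0.347, 0.616, -0.616, 0.347]
force: [0.5, -0.3, 0.5]
gripper_width: 0.0855
```

Run:
```python
from h import *
togo([.5322,.1586,.01],-123)
for n in("top","scene"):
    im,d=snapshot(n); cv2.imwrite(f"pics/{n}2.png",im)
    u,v=(191,223) if n=="top" else (314,140)
    crop(im,u,v,50,6,f"pics/{n}2c.png")
```

```text
t 3.3 tcp [530.7947 161.844  101.0246] yaw x -121.25 y axis [-0.0003  0.0003 -1.    ] F [ 0.4885 -0.2556  0.4989] T [0.0033 0.0042 0.0014] w 85.5 j [-0.9434  0.746   0.8439  2.1098 -0.9046  0.7016 -1.598 ]
rot deg [ 0.0202  1.7543 -0.0043] shift mm [ 2.0518 91.0234  2.9161]
```

View pics/scene2c.png

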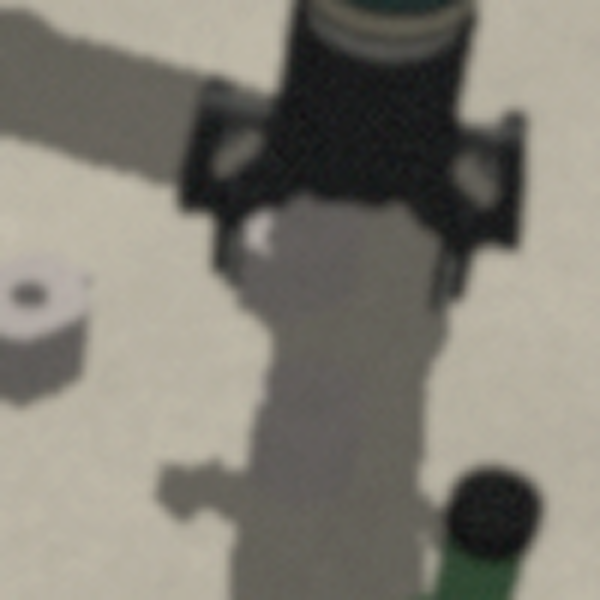

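View pics/top2c.png

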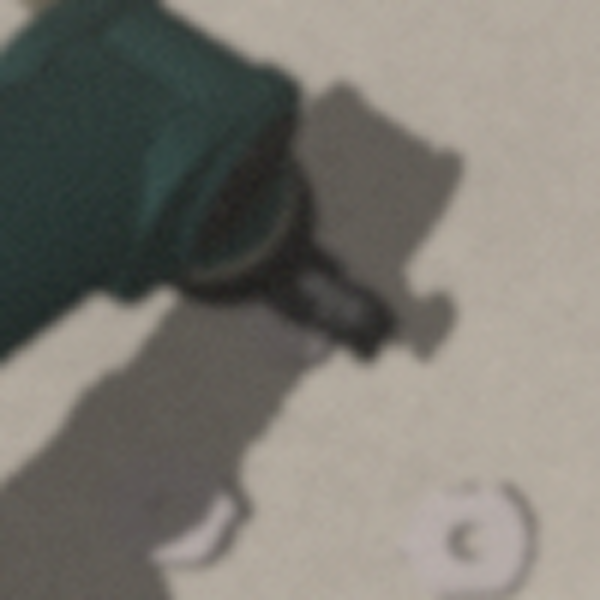

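View pics/top2.png

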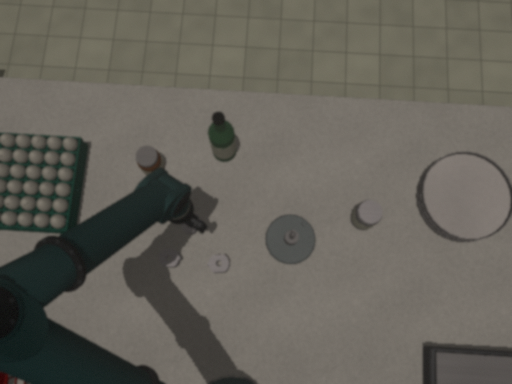

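View pics/scene2.png

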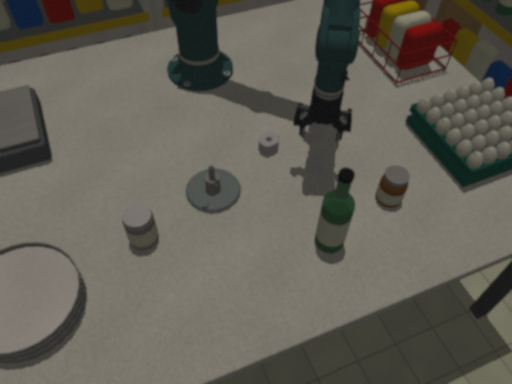

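Emit:
{"api": "servo_tool", "payload": {"rows": [[0,0,0,0,0,0,1],[0,0,0,0,0,0,1],[0,0,0,0,0,0,1]]}}

```text
time_s: 3.7
tool_pos: [0.5308, 0.1615, 0.1015]
orientation: [-0.349, 0.615, -0.615, 0.349]
force: [-0.1, -0.1, -0.3]
gripper_width: 0.0853
```

Run:
```python
from h import *
togo([.5322,.1586,.01],-123)
```

```text
t 3.7 tcp [530.8497 161.4706 101.5263] yaw x -120.87 y axis [ 0.0002  0.0007 -1.    ] F [-0.1351 -0.0718 -0.2895] T [ 0.0186 -0.0295  0.0022] w 85.3 j [-0.9421  0.7442  0.8427  2.1101 -0.9029  0.7006 -1.5923]
rot deg [ 0.0082  2.1292 -0.0392] shift mm [ 1.834  91.5248  2.6439]
```

Emit:
{"api": "servo_tool", "payload": {"rows": [[0,2,0,1.8,10,2.6,1],[0,2.1,0,1.8,30,2.6,1],[0,2.1,0,1.8,50,2.6,1],[0,2.1,0,1.8,50,2.6,1],[0,2.1,0,1.8,50,2.6,1]]}}

```text
time_s: 4.2
tool_pos: [0.5319, 0.158, 0.051]
orientation: [0.337, -0.622, 0.622, -0.337]
force: [0.2, 0.0, -0.0]
gripper_width: 0.0852
```

Run:
```python
from h import *
togo([.5322,.1586,.006],-123)
```

```text
t 4.2 tcp [531.9022 158.0181  51.0336] yaw x -123.1 y axis [-0.0008 -0.0005 -1.    ] F [ 0.2385  0.0307 -0.0039] T [ 0.0467 -0.0394 -0.0041] w 85.2 j [-0.8791  0.8092  0.7547  2.1254 -1.012   0.6243 -1.5372]
rot deg [ 0.0224 -0.0981  0.0478] shift mm [-0.6877 45.0331 -0.0507]
```

Emit:
{"api": "servo_tool", "payload": {"rows": [[0,0,0,-0.5,10,0,1],[0,0,0,-0.5,20,0,1],[0,0,0,-0.5,30,0,1],[0,0,0,-0.5,38,0,1],[0,0,0,-0.5,44,0,1],[0,0,0,-0.5,45,0,1],[0,0,0,-0.5,45,0,1]]}}

```text
time_s: 4.9
tool_pos: [0.5323, 0.1588, 0.0061]
orientation: [0.337, -0.622, 0.622, -0.337]
force: [-0.1, -0.8, -0.2]
gripper_width: 0.0858
```

Run:
```python
from h import *
togo([.5322,.1586,.006],-123)
```

```text
t 4.9 tcp [532.2776 158.776    6.0975] yaw x -123.05 y axis [-0.0003 -0.0002 -1.    ] F [-0.131  -0.8306 -0.2487] T [ 0.0673  0.0137 -0.004 ] w 85.8 j [-0.8232  0.864   0.6637  2.1301 -1.1092  0.5505 -1.4583]
rot deg [ 0.0062 -0.0537  0.0175] shift mm [0.1898 0.0976 0.031 ]
```

Emit:
{"api": "servo_tool", "payload": {"rows": [[0,0,0,0,0,0,0],[0,0,0,0,0,0,0],[0,0,0,0,0,0,0],[0,0,0,0,0,0,0],[0,0,0,0,0,0,0],[0,0,0,0,0,0,0]]}}

```text
time_s: 5.5
tool_pos: [0.5326, 0.1589, 0.007]
orientation: [0.337, -0.622, 0.622, -0.338]
force: [-0.3, 0.3, 5.9]
gripper_width: 0.0483
```

Run:
```python
from h import *
togo([.5322,.1586,.006],-123)
```

```text
t 5.5 tcp [532.6456 158.8975   6.9581] yaw x -123.04 y axis [ 0.0008  0.0004 -1.    ] F [-0.342   0.2774  5.9308] T [-0.0292  0.2501  0.0551] w 48.3 j [-0.8238  0.8626  0.6648  2.13   -1.1088  0.5509 -1.4583]
rot deg [-0.0286 -0.0382 -0.0436] shift mm [ 0.4931  0.9576 -0.2119]
```

Emit:
{"api": "servo_tool", "payload": {"rows": [[0,0,0,0,-5,0,0],[0,0,0,0,-20,0,0],[0,0,0,0,-45,0,0],[0,0,0,0,-75,0,0],[0,0,0,0,-110,0,0],[0,0,0,0,-140,0,0],[0,0,0,0,-150,0,0],[0,0,0,0,-150,0,0]]}}

```text
time_s: 6.3
tool_pos: [0.5326, 0.1594, 0.157]
orientation: [0.337, -0.621, 0.621, -0.338]
force: [-0.4, 0.2, -3.1]
gripper_width: 0.0485
```

Run:
```python
from h import *
togo([.5076,-.1367,.16],-127.5)
for n in("top","scene"):
    im,d=snapshot(n); np.savez(n+"3.npz",im=im,d=d)
    u,v=(185,215) if n=="top" else (325,115)
    crop(im,u,v,50,6,f"pics/{n}3c.png")
```

```text
t 6.3 tcp [532.6423 159.352  156.997 ] yaw x -123.01 y axis [ 0.0017  0.0009 -1.    ] F [-0.4259  0.1951 -3.0677] T [-0.0294  0.0245  0.0055] w 48.5 j [-1.0081  0.6847  0.9514  2.0795 -0.8046  0.7971 -1.7014]
rot deg [-0.0503  4.4862 -0.0993] shift mm [261.8901  -3.3147 140.3052]
```

View pics/scene3c.png

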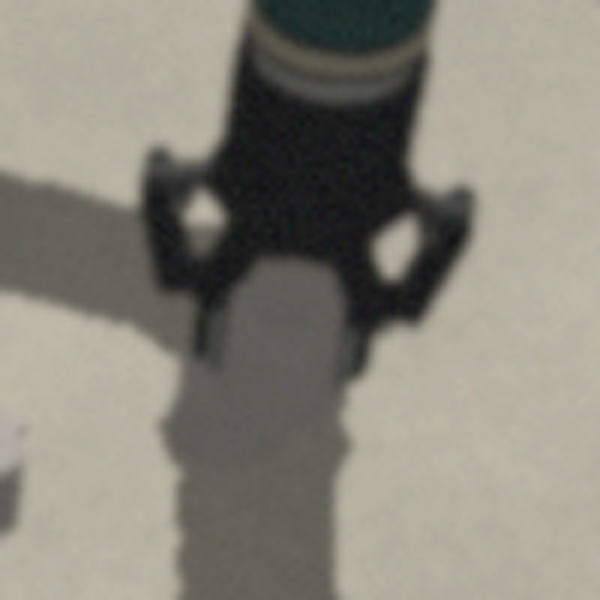

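Emit:
{"api": "servo_tool", "payload": {"rows": [[0,1,0,25,0,13,0],[0,2,0,65,0,35,0],[0,3,0,107,0,57,0],[0,4,0,149,0,80,0],[0,4.5,0,191,0,102,0],[0,4.5,0,230,0,123,0],[0,4.5,0,255,0,137,0],[0,4.5,0,262,0,140,0]]}}

```text
time_s: 7.2
tool_pos: [0.5052, -0.1414, 0.1554]
orientation: [0.311, -0.635, 0.636, -0.309]
force: [0.7, -1.0, -2.2]
gripper_width: 0.0486
```

Emit:
{"api": "servo_tool", "payload": {"rows": [[0,0,0,0,0,0,0],[0,0,0,0,0,0,0],[0,0,0,0,0,0,0]]}}

```text
time_s: 7.5
tool_pos: [0.5068, -0.1348, 0.1555]
orientation: [-0.314, 0.635, -0.633, 0.313]
force: [-0.1, -0.0, -4.0]
gripper_width: 0.0482
```

Run:
```python
from h import *
togo([.5076,-.1367,.16],-127.7)
for n in("top","scene"):
    I=[snapshot(n) for k in range(4)]
    im=np.mean([i[0] for i in I],0);d=np.median([i[1] for i in I],0)
    np.savez(n+"4.npz",im=im,d=d)
    cv2.imwrite(f"pics/{n}4.png",im.astype(np.uint8))
    u,v=(290,239) if n=="top" else (213,175)
    crop(im.astype(np.uint8),u,v,50,6,f"pics/{n}4c.png")
```

```text
t 7.5 tcp [ 506.8158 -134.7949  155.452 ] yaw x -127.37 y axis [-0.0016  0.0014 -1.    ] F [-0.0545 -0.0494 -4.0319] T [ 0.0216 -0.0305 -0.0448] w 48.2 j [-0.4568  0.6346  0.9169  2.145  -0.7745  0.7395 -1.2427]
rot deg [ 0.1222  0.3301 -0.0101] shift mm [ 1.0372 -4.5519  1.7699]
```

View pics/scene4c.png

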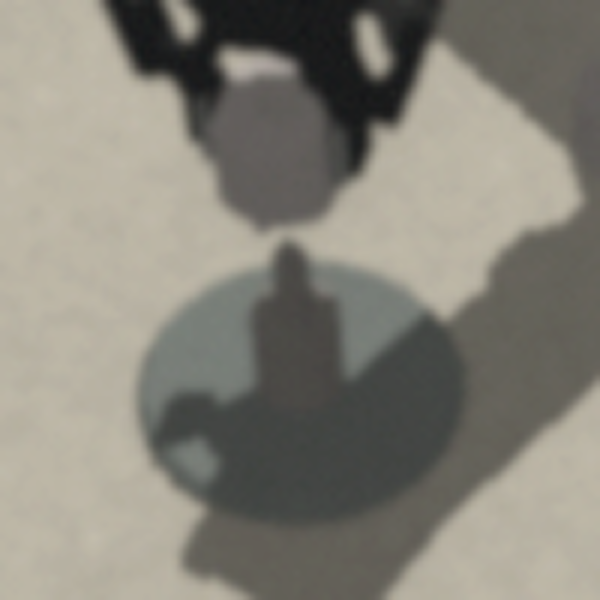

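View pics/top4.png

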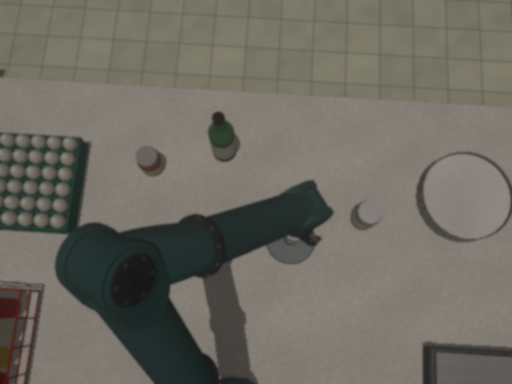

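Emit:
{"api": "servo_tool", "payload": {"rows": [[-0.1,0.3,0,1,5,1.8,0],[-0.1,0.3,0,1,12,1.8,0],[-0.1,0.3,0,1,20,1.8,0],[-0.1,0.3,0,1,27,1.8,0],[-0.1,0.3,0,1,30,1.8,0],[-0.1,0.3,0,1,30,1.8,0]]}}

```text
time_s: 8.5
tool_pos: [0.5072, -0.1388, 0.1256]
orientation: [-0.311, 0.636, -0.634, 0.31]
force: [0.3, 0.6, -2.7]
gripper_width: 0.0483
```

Run:
```python
from h import *
togo([.5076,-.1367,.118],-127.7)
I=[snapshot("scene") for k in range(4)]
im=np.mean([i[0] for i in I],0)
cv2.imwrite("pics/s5.png",cv2.resize(np.clip(im[140:220,173:253]*2-40,0,255),(600,600),interpolation=cv2.INTER_CUBIC).astype(np.uint8))
for z in(.06,.106,.118,.16): print(z,(proj("scene",[.5076,-.1367,z])-[173,140])*7.5)
```

```text
t 8.5 tcp [ 507.1921 -138.8349  125.6293] yaw x -127.85 y axis [-0.0027  0.0013 -1.    ] F [ 0.2725  0.5928 -2.6592] T [ 0.0239 -0.0281  0.0248] w 48.3 j [-0.4072  0.6732  0.8581  2.1589 -0.8357  0.6898 -1.1954]
rot deg [ 0.1674 -0.1534  0.0344] shift mm [-1.9406  7.631  -0.9656]
0.06 [289.0536 275.6389]
0.106 [281.3541 189.7275]
0.118 [279.2685 166.4561]
0.16 [271.7006  82.014 ]
```

View pics/s5.png

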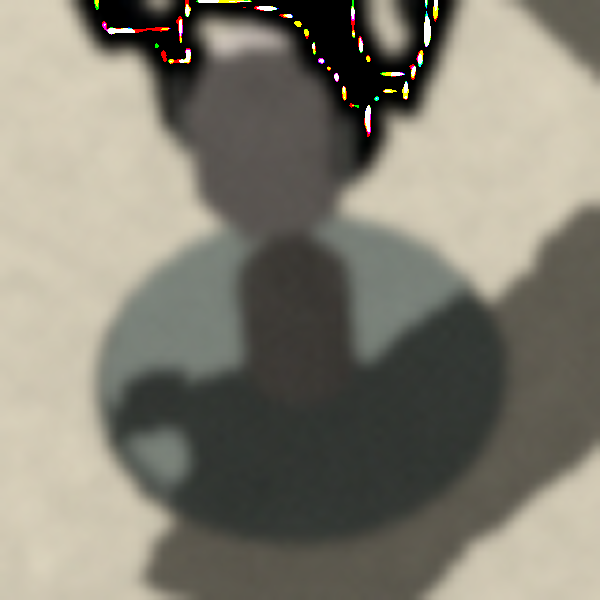

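Run:
```python
from h import *
im=np.load("scene1.npz")["im"]
R=np.array(CI["scene"]["R"])
def edges(row,lo,hi):
    g=im[row].sum(-1)/3; x=np.arange(lo,hi,.05); y=np.interp(x,np.arange(512),g)
    t=(y.max()+y.min())/2
    i=np.where(y<t)[0]; return x[i[0]],x[i[-1]],y.min(),y.max()
for row,lo,hi in[(v,200,225) for v in range(184,194)]+[(v,203,220) for v in range(167,176)]:
    a=edges(row,lo,hi);print(row,np.round(a,2),"mid",round((a[0]+a[1])/2,2))
for z in(.03,.045,.06,.075,.09,.106):print(z,proj("scene",[.5076,-.1367,z]),proj("scene",[.5076+.00388,-.1367+.00922,z]))
```

```text
184 [204.75 219.7   47.29  78.08] mid 212.23
185 [204.9  219.8   45.79  78.04] mid 212.35
186 [205.05 219.9   45.79  78.17] mid 212.48
187 [205.15 220.05  45.21  78.07] mid 212.6
188 [205.1  220.    44.54  78.37] mid 212.55
189 [205.1  219.9   44.5   78.54] mid 212.5
190 [205.25 219.85  44.75  78.24] mid 212.55
191 [205.3  219.6   44.63  78.17] mid 212.45
192 [205.65 219.25  45.25  78.17] mid 212.45
193 [206.5  218.3   45.33  78.29] mid 212.4
167 [208.1  213.8   62.83 113.  ] mid 210.95
168 [207.85 214.55  57.58 111.79] mid 211.2
169 [207.55 215.45  53.79 105.67] mid 211.5
170 [207.55 214.85  49.29  93.08] mid 211.2
171 [208.   214.25  46.46  82.33] mid 211.13
172 [208.25 214.1   45.42  80.38] mid 211.18
173 [208.35 214.15  45.17  83.17] mid 211.25
174 [208.45 214.25  45.33  84.33] mid 211.35
175 [208.55 214.35  45.54  85.25] mid 211.45
0.03 [212.1782 183.8675] [215.9232 183.899 ]
0.045 [211.8624 180.3434] [215.6428 180.3754]
0.06 [211.5405 176.7519] [215.3571 176.7845]
0.075 [211.2124 173.091 ] [215.0658 173.1243]
0.09 [210.8779 169.3589] [214.7689 169.3928]
0.106 [210.5139 165.297 ] [214.4457 165.3316]
```

Emit:
{"api": "servo_tool", "payload": {"rows": [[0.1,-0.1,0,-1,2,-0.5,0],[0.1,-0.1,0,-1.9,5,-1,0],[0.1,-0.1,0,-1.9,8,-1,0],[0.1,-0.1,0,-1.9,8,-1,0],[0.1,-0.1,0,-1.9,8,-1,0]]}}

```text
time_s: 9.2
tool_pos: [0.5079, -0.1368, 0.1182]
orientation: [-0.311, 0.635, -0.635, 0.311]
force: [0.1, 0.4, -3.3]
gripper_width: 0.0483
```

Run:
```python
from h import *
togo([.5077,-.1365,.1],-127.7)
```

```text
t 9.2 tcp [ 507.9253 -136.7921  118.1921] yaw x -127.74 y axis [-0.0002 -0.     -1.    ] F [ 0.1005  0.3642 -3.3326] T [-0.0253  0.0019 -0.037 ] w 48.3 j [-0.401   0.6813  0.842   2.1641 -0.8535  0.6729 -1.1836]
rot deg [ 0.0095 -0.0438  0.0099] shift mm [-0.0962 18.1921 -0.354 ]
```

Emit:
{"api": "servo_tool", "payload": {"rows": [[0,0,0,0,3,-0.3,0],[0,0,0,0,6,-0.3,0],[0,0,0,0,9,-0.3,0],[0,0,0,0,12,-0.3,0],[0,0,0,0,15,-0.3,0],[0,0,0,0,15,-0.3,0]]}}

```text
time_s: 9.8
tool_pos: [0.5075, -0.1365, 0.1028]
orientation: [-0.312, 0.635, -0.635, 0.311]
force: [-0.3, -0.6, -3.1]
gripper_width: 0.0487
```

Emit:
{"api": "servo_tool", "payload": {"rows": [[0,0,0,0,2,0,0],[0,0,0,0,4,0,0],[0,0,0,0,6,0,0],[0,0,0,0,6,0,0]]}}

```text
time_s: 10.2
tool_pos: [0.5076, -0.1365, 0.0971]
orientation: [-0.311, 0.635, -0.635, 0.311]
force: [0.0, 0.1, -2.9]
gripper_width: 0.0477
```

Run:
```python
from h import *
togo([.5077,-.1365,.1],-127.7)
```

```text
t 10.2 tcp [ 507.6271 -136.5234   97.0936] yaw x -127.74 y axis [-0.0004  0.0002 -1.    ] F [ 0.0313  0.1255 -2.9425] T [-0.0008  0.0254 -0.0283] w 47.7 j [-0.3705  0.7066  0.7966  2.1744 -0.8994  0.6347 -1.1468]
rot deg [ 0.0222 -0.0425  0.0055] shift mm [-0.0629 -2.9065  0.0422]
```

No contact forces so far. I'll go on through the taper in small steps.

Emit:
{"api": "servo_tool", "payload": {"rows": [[0,0,0,0,2,0,0],[0,0,0,0,4,0,0],[0,0,0,0,5,0,0],[0,0,0,0,5,0,0]]}}

```text
time_s: 10.6
tool_pos: [0.5077, -0.1366, 0.0921]
orientation: [-0.312, 0.635, -0.635, 0.311]
force: [-0.2, 0.0, -3.5]
gripper_width: 0.0485
```

Emit:
{"api": "servo_tool", "payload": {"rows": [[0,0,0,0,2,0,0],[0,0,0,0,4,0,0],[0,0,0,0,6,0,0],[0,0,0,0,6,0,0]]}}

```text
time_s: 11.0
tool_pos: [0.5076, -0.1365, 0.086]
orientation: [-0.312, 0.635, -0.635, 0.311]
force: [-0.4, 1.0, -3.3]
gripper_width: 0.0485
```

Run:
```python
from h import *
togo([.5077,-.1365,.07],-127.7)
```

```text
t 11.0 tcp [ 507.5924 -136.4676   86.0246] yaw x -127.74 y axis [-0.0005  0.0002 -1.    ] F [-0.3748  1.0496 -3.3368] T [ 0.0285  0.0299 -0.015 ] w 48.5 j [-0.3543  0.7202  0.7722  2.1787 -0.9238  0.6148 -1.127 ]
rot deg [ 0.0312 -0.0383  0.0079] shift mm [-0.0424 16.0245  0.1137]
```

Emit:
{"api": "servo_tool", "payload": {"rows": [[0,0,0,0,3,0,0],[0,0,0,0,6,0,0],[0,0,0,0,9,0,0],[0,0,0,0,12,0,0],[0,0,0,0,14,0,0],[0,0,0,0,14,0,0]]}}

```text
time_s: 11.6
tool_pos: [0.5076, -0.1365, 0.072]
orientation: [-0.312, 0.635, -0.635, 0.311]
force: [0.7, 0.5, -3.1]
gripper_width: 0.0481
```

Emit:
{"api": "servo_tool", "payload": {"rows": [[0,0,0,0,1,0,0],[0,0,0,0,2,0,0],[0,0,0,0,3,0,0],[0,0,0,0,3,0,0]]}}

```text
time_s: 12.0
tool_pos: [0.5077, -0.1366, 0.0692]
orientation: [-0.311, 0.635, -0.635, 0.311]
force: [0.2, -0.4, -3.5]
gripper_width: 0.0481
```

Run:
```python
from h import *
togo([.5077,-.1365,.067],-127.7)
```

```text
t 12.0 tcp [ 507.7088 -136.5567   69.2327] yaw x -127.74 y axis [-0.0001  0.     -1.    ] F [ 0.2331 -0.3517 -3.5327] T [ 0.032  -0.0386 -0.0002] w 48.1 j [-0.3291  0.7409  0.7344  2.1842 -0.9622  0.5839 -1.0957]
rot deg [ 0.0079 -0.0364  0.0026] shift mm [-0.0396  2.2327 -0.0413]
```

Emit:
{"api": "servo_tool", "payload": {"rows": [[0,0,0,0,0.5,0,0],[0,0,0,0,1,0,0],[0,0,0,0,1.5,0,0],[0,0,0,0,1.5,0,0]]}}

```text
time_s: 12.4
tool_pos: [0.5078, -0.1366, 0.0678]
orientation: [-0.311, 0.635, -0.635, 0.311]
force: [0.2, 0.1, -2.7]
gripper_width: 0.0482
```

Emit:
{"api": "servo_tool", "payload": {"rows": [[0,0,0,0,0.4,0,0],[0,0,0,0,0.8,0,0],[0,0,0,0,0.8,0,0]]}}

```text
time_s: 12.7
tool_pos: [0.5078, -0.1366, 0.067]
orientation: [-0.311, 0.635, -0.635, 0.311]
force: [-0.2, 0.0, -3.1]
gripper_width: 0.0483
```

Emit:
{"api": "servo_tool", "payload": {"rows": [[0,0,0,0,0.4,0,0],[0,0,0,0,0.8,0,0],[0,0,0,0,0.8,0,0]]}}

```text
time_s: 13.0
tool_pos: [0.5078, -0.1366, 0.0668]
orientation: [-0.311, 0.635, -0.635, 0.312]
force: [-1.4, 1.9, 4.7]
gripper_width: 0.0482
```

Emit:
{"api": "servo_tool", "payload": {"rows": [[0,0,0,0,0.4,0,0],[0,0,0,0,0.6,0,0],[0,0,0,0,0.6,0,0]]}}

```text
time_s: 13.3
tool_pos: [0.5078, -0.1366, 0.0667]
orientation: [-0.311, 0.635, -0.635, 0.312]
force: [-2.5, 2.2, 9.8]
gripper_width: 0.0483
```

Emit:
{"api": "servo_tool", "payload": {"rows": [[0,-1,0,0,-0.3,0,0],[0,-3,0,0,-0.3,0,0],[0,-5,0,0,-0.3,0,0],[0,-7,0,0,-0.3,0,0],[0,-9,0,0,-0.3,0,0],[0,-10,0,0,-0.3,0,0],[0,-10,0,0,-0.3,0,0]]}}

```text
time_s: 14.0
tool_pos: [0.5076, -0.1379, 0.0668]
orientation: [0.365, -0.605, 0.606, -0.365]
force: [-2.1, -0.7, 5.6]
gripper_width: 0.0482
```

Run:
```python
from h import *
togo([.5077,-.1365,.067],-117.7)
```

```text
t 14.0 tcp [ 507.5852 -137.8613   66.7793] yaw x -117.82 y axis [ 0.0011 -0.0012 -1.    ] F [-2.0618 -0.6933  5.5578] T [-0.2487  0.3568 -0.0728] w 48.2 j [-0.2963  0.7261  0.6841  2.1843 -0.9274  0.5509 -0.9565]
rot deg [-0.0859 -0.1207  0.0316] shift mm [-1.2574 -0.2222 -0.5335]
```

Emit:
{"api": "servo_tool", "payload": {"rows": [[0,-1,0,0,0,0,0],[0,-2,0,0,0,0,0],[0,-3,0,0,0,0,0],[0,-4,0,0,0,0,0],[0,-5,0,0,0,0,0],[0,-5,0,0,0,0,0]]}}

```text
time_s: 14.6
tool_pos: [0.5078, -0.1378, 0.0668]
orientation: [0.391, -0.588, 0.59, -0.391]
force: [-2.1, 1.2, 6.0]
gripper_width: 0.0481
```

Run:
```python
from h import *
togo([.5077,-.1365,.067],-112.7)
```

```text
t 14.6 tcp [ 507.8017 -137.8023   66.77  ] yaw x -112.82 y axis [ 0.0013 -0.0012 -1.    ] F [-2.1009  1.1622  6.0155] T [-0.1421  0.3559 -0.0497] w 48.1 j [-0.2823  0.7178  0.6614  2.1835 -0.9055  0.5381 -0.8913]
rot deg [-0.0962 -0.1192  0.0331] shift mm [-1.1608 -0.2316 -0.5985]
```

Emit:
{"api": "servo_tool", "payload": {"rows": [[0,-1,0,-0.3,0,-0.2,0],[0,-2,0,-0.6,0,-0.3,0],[0,-3,0,-0.9,0,-0.5,0],[0,-4,0,-0.9,0,-0.5,0],[0,-4,0,-0.9,0,-0.5,0]]}}

```text
time_s: 15.1
tool_pos: [0.5079, -0.1377, 0.0667]
orientation: [0.412, -0.574, 0.576, -0.411]
force: [-2.5, -1.8, 6.0]
gripper_width: 0.0482
```

Run:
```python
from h import *
togo([.5077,-.1365,.067],-108.7)
```

```text
t 15.1 tcp [ 507.8901 -137.7269   66.7444] yaw x -108.82 y axis [ 0.0019 -0.003  -1.    ] F [-2.467  -1.7833  5.9518] T [-0.614   0.3403 -0.0157] w 48.2 j [-0.2723  0.7114  0.6436  2.1836 -0.8874  0.5263 -0.8405]
rot deg [-0.1566 -0.118   0.1287] shift mm [-1.0994 -0.2596 -0.5749]
```

Emit:
{"api": "servo_tool", "payload": {"rows": [[0,-1,0,0.5,0,-0.1,0],[0,-2,0,0.5,0,-0.1,0],[0,-2,0,0.5,0,-0.1,0]]}}

```text
time_s: 15.4
tool_pos: [0.5079, -0.1377, 0.0667]
orientation: [0.421, -0.567, 0.569, -0.422]
force: [-1.6, -1.7, 6.5]
gripper_width: 0.0485
```

Emit:
{"api": "servo_tool", "payload": {"rows": [[0,-1,0,0,0,0,0],[0,-2,0,0,0,0,0]]}}

```text
time_s: 15.6
tool_pos: [0.5079, -0.1377, 0.0667]
orientation: [0.431, -0.559, 0.561, -0.432]
force: [-2.0, -2.2, 5.2]
gripper_width: 0.0481
```

Run:
```python
from h import *
togo([.5077,-.1375,.067],-104.7)
```

```text
t 15.6 tcp [ 507.8771 -137.7473   66.7352] yaw x -104.79 y axis [ 0.0021 -0.0024 -1.    ] F [-2.0096 -2.1543  5.2035] T [-0.481   0.2661 -0.0984] w 48.1 j [-0.26    0.7049  0.6248  2.1832 -0.869   0.5168 -0.7883]
rot deg [-0.1485 -0.0915  0.1026] shift mm [-0.1934 -0.2657 -0.2336]
```

Emit:
{"api": "servo_tool", "payload": {"rows": [[0,-1,0,0,0,0,0],[0,-2,0,0,0,0,0]]}}

```text
time_s: 15.8
tool_pos: [0.5079, -0.1377, 0.0667]
orientation: [0.441, -0.551, 0.554, -0.441]
force: [-2.1, -1.6, 5.6]
gripper_width: 0.0485
```

Emit:
{"api": "servo_tool", "payload": {"rows": [[0,-1,0,0,0,0,0],[0,-2,0,0,0,0,0]]}}

```text
time_s: 16.0
tool_pos: [0.508, -0.1377, 0.0668]
orientation: [0.451, -0.544, 0.546, -0.451]
force: [-1.9, -1.9, 6.8]
gripper_width: 0.0482
```

Emit:
{"api": "servo_tool", "payload": {"rows": [[0,-1,0,0,0,0,0],[0,-2,0,0,0,0,0]]}}

```text
time_s: 16.2
tool_pos: [0.508, -0.1376, 0.0667]
orientation: [0.46, -0.536, 0.538, -0.46]
force: [-1.6, -1.2, 6.0]
gripper_width: 0.048
```

Emit:
{"api": "servo_tool", "payload": {"rows": [[0,-1,0,0,0,0,0],[0,-2,0,0,0,0,0]]}}

```text
time_s: 16.4
tool_pos: [0.5081, -0.1376, 0.0667]
orientation: [0.469, -0.528, 0.53, -0.47]
force: [-0.5, -0.5, 5.9]
gripper_width: 0.0481
```

Emit:
{"api": "servo_tool", "payload": {"rows": [[0,-1,0,0,0,0,0],[0,-2,0,0,0,0,0]]}}

```text
time_s: 16.6
tool_pos: [0.5081, -0.1376, 0.0667]
orientation: [0.479, -0.519, 0.522, -0.479]
force: [-0.8, -2.0, 5.4]
gripper_width: 0.0482
```

Emit:
{"api": "servo_tool", "payload": {"rows": [[0,-1,0,0,0,0,0],[0,-2,0,0,0,0,0]]}}

```text
time_s: 16.8
tool_pos: [0.5081, -0.1375, 0.0667]
orientation: [0.488, -0.511, 0.513, -0.488]
force: [-1.3, -1.7, 6.4]
gripper_width: 0.0483
```

Emit:
{"api": "servo_tool", "payload": {"rows": [[0,-1,0,0,0,0,0],[0,-2,0,0,0,0,0]]}}

```text
time_s: 17.0
tool_pos: [0.5081, -0.1375, 0.0667]
orientation: [0.496, -0.502, 0.504, -0.497]
force: [-1.1, -1.4, 6.3]
gripper_width: 0.0483
```

Emit:
{"api": "servo_tool", "payload": {"rows": [[0,-1,0,0,0,0,0],[0,-2,0,0,0,0,0]]}}

```text
time_s: 17.2
tool_pos: [0.5081, -0.1375, 0.0667]
orientation: [-0.505, 0.494, -0.496, 0.505]
force: [-0.8, -1.1, 5.6]
gripper_width: 0.0483
```

Emit:
{"api": "servo_tool", "payload": {"rows": [[0,-1,0,0,0,0,0],[0,-2,0,0,0,0,0]]}}

```text
time_s: 17.4
tool_pos: [0.5082, -0.1374, 0.0667]
orientation: [-0.514, 0.485, -0.487, 0.514]
force: [-0.7, -1.6, 5.3]
gripper_width: 0.0481
```

Run:
```python
from h import *
st()
```

```text
t 17.4 tcp [ 508.2    -137.4112   66.6839] yaw x -86.78 y axis [ 0.0024 -0.0019 -1.    ] F [-0.6523 -1.6028  5.3201] T [-0.4273  0.1526 -0.133 ] w 48.1 j [-0.2063  0.6795  0.5415  2.1807 -0.7791  0.4771 -0.5641]
```

Emit:
{"api": "servo_tool", "payload": {"rows": [[0,-1,0,0,0,0,0],[0,-2,0,0,0,0,0]]}}

```text
time_s: 17.6
tool_pos: [0.5082, -0.1374, 0.0667]
orientation: [-0.522, 0.476, -0.478, 0.522]
force: [-1.1, -1.5, 6.3]
gripper_width: 0.0487
```

Emit:
{"api": "servo_tool", "payload": {"rows": [[0,-1,0,0,0,0,0],[0,-2,0,0,0,0,0]]}}

```text
time_s: 17.8
tool_pos: [0.5082, -0.1374, 0.0666]
orientation: [-0.53, 0.466, -0.469, 0.531]
force: [-0.9, -1.6, 4.3]
gripper_width: 0.0481
```

Emit:
{"api": "servo_tool", "payload": {"rows": [[0,-0.8,0,0,0,0,0],[0,-1.5,0,0,0,0,0]]}}

```text
time_s: 18.0
tool_pos: [0.5082, -0.1373, 0.0666]
orientation: [-0.537, 0.459, -0.462, 0.537]
force: [-0.6, -1.7, 5.4]
gripper_width: 0.0485
```

Emit:
{"api": "servo_tool", "payload": {"rows": [[0,-0.8,0,0,0,0,0],[0,-1.5,0,0,0,0,0]]}}

```text
time_s: 18.2
tool_pos: [0.5082, -0.1373, 0.0666]
orientation: [-0.543, 0.452, -0.454, 0.543]
force: [-0.7, -2.0, 4.3]
gripper_width: 0.0484
```

Emit:
{"api": "servo_tool", "payload": {"rows": [[0,-0.8,0,0,0.1,0,0],[0,-1.5,0,0,0.1,0,0]]}}

```text
time_s: 18.4
tool_pos: [0.5082, -0.1373, 0.0665]
orientation: [-0.548, 0.445, -0.447, 0.549]
force: [-0.9, -0.9, 5.8]
gripper_width: 0.0479
```

Emit:
{"api": "servo_tool", "payload": {"rows": [[0,-0.8,0,0,0.1,0,0],[0,-1.5,0,0,0.1,0,0]]}}

```text
time_s: 18.6
tool_pos: [0.5082, -0.1373, 0.0664]
orientation: [-0.554, 0.438, -0.44, 0.554]
force: [0.2, -1.1, 5.6]
gripper_width: 0.0484
```

Emit:
{"api": "servo_tool", "payload": {"rows": [[0,-0.8,0,0,0,0,0],[0,-1.5,0,0,0,0,0]]}}

```text
time_s: 18.8
tool_pos: [0.5082, -0.1372, 0.0663]
orientation: [0.56, -0.431, 0.433, -0.56]
force: [-0.3, -2.4, 5.3]
gripper_width: 0.0483
```

Run:
```python
from h import *
st()
I=[snapshot("scene") for k in range(3)]
im=np.mean([i[0] for i in I],0)
cv2.imwrite("pics/s6.png",cv2.resize(np.clip(im[140:220,173:253]*2-20,0,255).astype(np.uint8),(600,600),interpolation=cv2.INTER_CUBIC))
```

```text
t 18.8 tcp [ 508.2387 -137.2121   66.2937] yaw x -75.26 y axis [ 0.0022 -0.0017 -1.    ] F [-0.3105 -2.4038  5.276 ] T [-0.5537 -0.03   -0.0578] w 48.3 j [-0.1708  0.6661  0.4879  2.1792 -0.7171  0.4545 -0.4252]
```

View pics/s6.png

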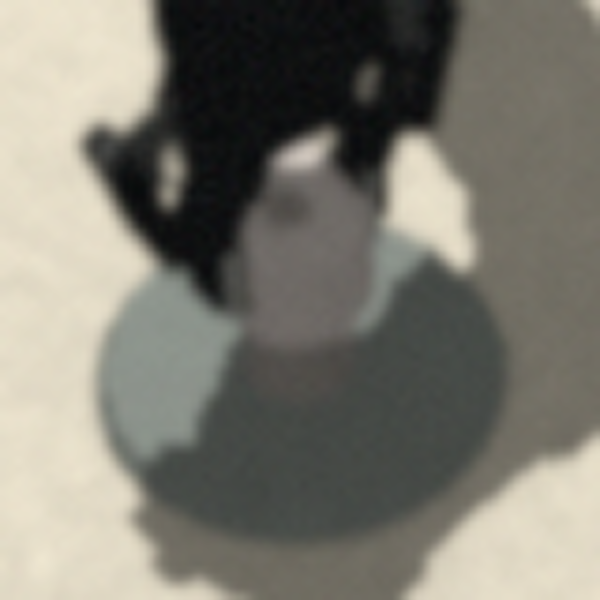

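Emit:
{"api": "servo_tool", "payload": {"rows": [[0,-0.8,0,0,0,0,0],[0,-1.5,0,0,0,0,0]]}}

```text
time_s: 19.15
tool_pos: [0.5071, -0.1354, 0.0653]
orientation: [0.566, -0.424, 0.423, -0.566]
force: [0.1, -2.2, -1.3]
gripper_width: 0.0484
```

Run:
```python
from h import *
st()
```

```text
t 19.15 tcp [ 507.132  -135.4187   65.2915] yaw x -73.67 y axis [-0.001   0.0007 -1.    ] F [ 0.1491 -2.2401 -1.2949] T [-0.4147 -0.1957 -0.011 ] w 48.4 j [-0.1666  0.6656  0.479   2.1802 -0.709   0.4531 -0.4073]
```

Emit:
{"api": "servo_tool", "payload": {"rows": [[0,0,0,0,0.4,0,0],[0,0,0,0,0.8,0,0]]}}

```text
time_s: 19.35
tool_pos: [0.5071, -0.1354, 0.0644]
orientation: [0.566, -0.425, 0.424, -0.566]
force: [0.8, -1.4, -1.5]
gripper_width: 0.048
```

Run:
```python
from h import *
st()
```

```text
t 19.35 tcp [ 507.134  -135.4379   64.4038] yaw x -73.71 y axis [-0.0009  0.0006 -1.    ] F [ 0.8391 -1.4356 -1.5024] T [-0.266  -0.129   0.0286] w 48.0 j [-0.1654  0.6669  0.4772  2.1805 -0.7106  0.4512 -0.4068]
```

Emit:
{"api": "servo_tool", "payload": {"rows": [[0,0,0,0,0.7,0,0],[0,0,0,0,1.4,0,0],[0,0,0,0,2,0,0]]}}

```text
time_s: 19.65
tool_pos: [0.5071, -0.1355, 0.0626]
orientation: [-0.566, 0.425, -0.424, 0.566]
force: [1.2, -1.1, -1.6]
gripper_width: 0.0486
```

Run:
```python
from h import *
st()
```

```text
t 19.65 tcp [ 507.093  -135.5015   62.6238] yaw x -73.72 y axis [-0.0008  0.0007 -1.    ] F [ 1.1977 -1.0517 -1.5576] T [-0.1805 -0.0189 -0.0011] w 48.6 j [-0.1623  0.6694  0.4731  2.181  -0.7138  0.4474 -0.4039]
```

Freely sinking, with no torque. I'll go further down in small steps, watching the force.

Emit:
{"api": "servo_tool", "payload": {"rows": [[0,0,0,0,0.7,0,0],[0,0,0,0,1.4,0,0],[0,0,0,0,2.1,0,0],[0,0,0,0,2.8,0,0],[0,0,0,0,3,0,0]]}}

```text
time_s: 20.15
tool_pos: [0.5072, -0.1358, 0.0597]
orientation: [-0.566, 0.424, -0.424, 0.566]
force: [0.5, -0.6, -2.1]
gripper_width: 0.0483
```

Run:
```python
from h import *
st()
```

```text
t 20.15 tcp [ 507.1593 -135.769    59.7444] yaw x -73.73 y axis [-0.0005  0.0004 -1.    ] F [ 0.5012 -0.6021 -2.0911] T [-0.0314  0.0024  0.0581] w 48.3 j [-0.1573  0.6736  0.4667  2.1817 -0.7186  0.4409 -0.3997]
```

Emit:
{"api": "servo_tool", "payload": {"rows": [[0,0,0,0,0.7,0,0],[0,0,0,0,1.4,0,0],[0,0,0,0,2.1,0,0],[0,0,0,0,2.8,0,0],[0,0,0,0,3,0,0]]}}

```text
time_s: 20.65
tool_pos: [0.5074, -0.136, 0.0568]
orientation: [0.566, -0.424, 0.424, -0.566]
force: [-0.8, 0.1, -2.1]
gripper_width: 0.0484
```

Emit:
{"api": "servo_tool", "payload": {"rows": [[0,0,0,0,0.4,0,0],[0,0,0,0,0.8,0,0],[0,0,0,0,0.8,0,0]]}}

```text
time_s: 20.95
tool_pos: [0.5074, -0.136, 0.0561]
orientation: [0.566, -0.424, 0.424, -0.566]
force: [0.7, 0.6, -3.3]
gripper_width: 0.0486
```

Run:
```python
from h import *
st()
```

```text
t 20.95 tcp [ 507.3842 -136.0123   56.0754] yaw x -73.74 y axis [-0.0001  0.     -1.    ] F [ 0.7162  0.5704 -3.2584] T [-0.0079 -0.0013  0.0357] w 48.6 j [-0.1513  0.679   0.4585  2.1823 -0.7247  0.4327 -0.3945]
```

Emit:
{"api": "servo_tool", "payload": {"rows": [[0,0,0,0,0.4,0,0],[0,0,0,0,0.8,0,0],[0,0,0,0,0.8,0,0]]}}

```text
time_s: 21.25
tool_pos: [0.5074, -0.136, 0.0553]
orientation: [0.566, -0.424, 0.424, -0.566]
force: [0.8, -1.0, -2.0]
gripper_width: 0.0487
```

Emit:
{"api": "servo_tool", "payload": {"rows": [[0,0,0,0,0.4,0,0],[0,0,0,0,0.7,0,0],[0,0,0,0,0.7,0,0]]}}

```text
time_s: 21.55
tool_pos: [0.5074, -0.136, 0.0549]
orientation: [-0.566, 0.424, -0.424, 0.566]
force: [-0.6, 0.6, 3.1]
gripper_width: 0.0485
```

Emit:
{"api": "servo_tool", "payload": {"rows": [[0,0,0,0,0.3,0,0],[0,0,0,0,0.5,0,0],[0,0,0,0,0.5,0,0]]}}

```text
time_s: 21.85
tool_pos: [0.5074, -0.136, 0.0549]
orientation: [-0.565, 0.424, -0.424, 0.566]
force: [-1.8, 1.5, 8.0]
gripper_width: 0.0485
```

Run:
```python
from h import *
st()
```

```text
t 21.85 tcp [ 507.4427 -136.0464   54.9222] yaw x -73.75 y axis [ 0.0007  0.0007 -1.    ] F [-1.8461  1.4974  8.0328] T [0.2105 0.3608 0.0669] w 48.5 j [-0.1482  0.6803  0.4548  2.1827 -0.7276  0.4297 -0.3917]
```

Emit:
{"api": "servo_tool", "payload": {"rows": [[0,0,0,0,-0.4,0,0],[0,0,0,0,-0.6,0,0],[0,0,0,0,-0.6,0,1],[0,0,0,0,-0.6,0,1],[0,0,0,0,-0.6,0,1],[0,0,0,0,-0.6,0,1],[0,0,0,0,-0.6,0,1],[0,0,0,0,-0.6,0,1]]}}

```text
time_s: 22.65
tool_pos: [0.5074, -0.1361, 0.0547]
orientation: [0.566, -0.424, 0.424, -0.566]
force: [-0.4, 0.3, -0.1]
gripper_width: 0.0851
```

Run:
```python
from h import *
st()
```

```text
t 22.65 tcp [ 507.4127 -136.0538   54.6637] yaw x -73.74 y axis [-0.     -0.0001 -1.    ] F [-0.4262  0.2877 -0.1493] T [-0.0221  0.0121  0.0325] w 85.1 j [-0.149   0.681   0.4554  2.1826 -0.7269  0.4296 -0.3926]
```

Released, with zero force. I'll retreat straight up slowly, then look.

Emit:
{"api": "servo_tool", "payload": {"rows": [[0,0,0,0,-5,0,1],[0,0,0,0,-15,0,1],[0,0,0,0,-30,0,1],[0,0,0,0,-50,0,1],[0,0,0,0,-80,0,1],[0,0,0,0,-110,0,1],[0,0,0,0,-140,0,1],[0,0,0,0,-170,0,1]]}}

```text
time_s: 23.45
tool_pos: [0.507, -0.1361, 0.2266]
orientation: [-0.566, 0.424, -0.424, 0.566]
force: [0.7, 0.5, 0.0]
gripper_width: 0.0855
```

Emit:
{"api": "servo_tool", "payload": {"rows": [[0,0,0,0,-20,20,1],[0,0,0,0,-40,40,1],[0,0,0,10,-50,10,1],[0,0,0,-30,-50,0,1],[0,0,0,-70,-50,-20,1],[0,0,0,-110,-50,-40,1],[0,0,0,-150,-50,-60,1],[0,0,0,-180,-50,-70,1]]}}

```text
time_s: 24.25
tool_pos: [0.3864, 0.0181, 0.2744]
orientation: [0.566, -0.425, 0.423, -0.566]
force: [0.4, 1.1, 0.5]
gripper_width: 0.0856
```

Run:
```python
from h import *
st()
for n in("top","scene"):
    I=[snapshot(n) for k in range(4)]
    im=np.mean([i[0] for i in I],0);d=np.median([i[1] for i in I],0)
    np.savez(n+"7.npz",im=im,d=d)
    cv2.imwrite(f"pics/{n}7.png",im.astype(np.uint8))
```

```text
t 24.25 tcp [386.3747  18.1447 274.3749] yaw x -73.74 y axis [-0.003   0.0018 -1.    ] F [0.3693 1.0921 0.5427] T [-0.0127 -0.0111  0.0521] w 85.6 j [-0.9916  0.1294  0.9325  2.2963 -0.1513  0.7765 -1.2414]
```

View pics/scene7.png

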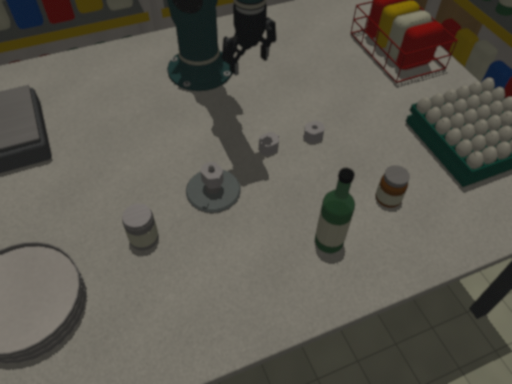

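View pics/top7.png

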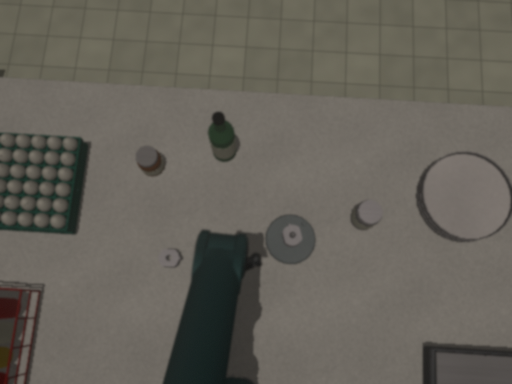

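Run:
```python
from h import *
for n,(u,v) in(("top",(291,235)),("scene",(213,178))):
    D=np.load(n+"7.npz");C=cloud(n,D["d"])[v-20:v+20,u-20:u+20].reshape(-1,3)*1e3
    P=C[(C[:,2]>75)&(C[:,2]<112)];T=P[(P[:,2]>82)&(P[:,2]<94)]
    print(n,"n",len(T),"top z median",np.median(T[:,2]),"std",T[:,2].std(),"rect",cv2.minAreaRect(T[:,:2].astype(np.float32)),"max",P[:,2].max())
    A=np.c_[T[:,:2]-T[:,:2].mean(0),np.ones(len(T))];print("  plane slope",np.linalg.lstsq(A,T[:,2],rcond=None)[0])
    im=D["im"];crop(np.clip(im,0,255).astype(np.uint8),u,v,36,8,f"pics/{n}7c.png")
a=np.load("top1.npz")["im"];b=np.load("top7.npz")["im"]
for nm,u,v in(("wine",223,140),("jar",149,160),("tin",368,213)):
    print(nm,np.abs(a-b)[v-25:v+25,u-22:u+22].max())
a=np.load("scene1.npz")["im"];b=np.load("scene7.npz")["im"]
for nm,u,v in(("wine",335,210),("jar",392,186),("tin",141,228)):
    print(nm,np.abs(a-b)[v-25:v+25,u-22:u+22].max())
```

```text
top n 296 top z median 88.09521199893132 std 1.7006187966775652 rect ((509.77703857421875, -135.6904754638672), (61.28964614868164, 49.23128890991211), 17.693784713745117) max 108.23019444756851
  plane slope [ 0.0157 -0.0094 88.1393]
scene n 278 top z median 86.79845205769574 std 1.4380587558617193 rect ((508.8609924316406, -135.73910522460938), (62.613075256347656, 48.66871643066406), 15.110661506652832) max 106.04148858019991
  plane slope [-0.0102  0.008  86.7547]
wine 8.375
jar 9.125
tin 8.625
wine 2.875
jar 3.0
tin 1.75
```

View pics/scene7c.png

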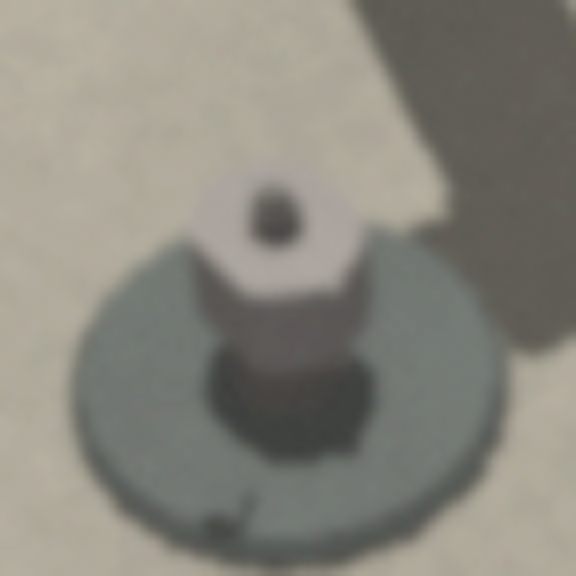

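View pics/top7c.png

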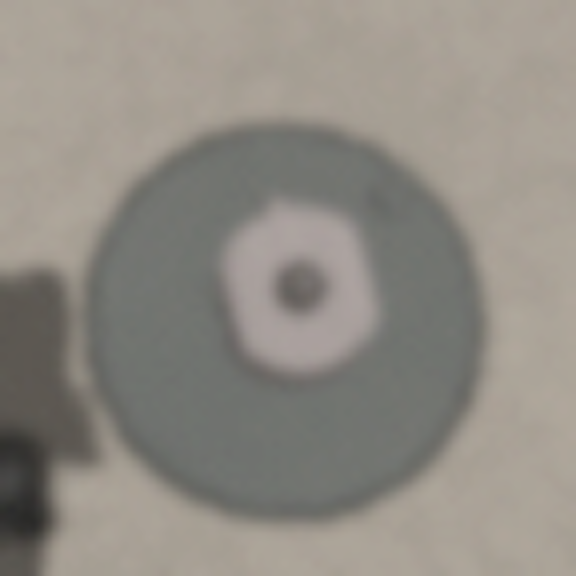

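The top face stands at 88 mm (expected 60+8+20 = 88), it is level, and the rib is at about +16° in the world frame. The bystanders have not changed. I'm handing in.

```bash
python3 -c "
from station import workorder
print(workorder.finish_job())"
```

```text
the job is handed in; nothing more can be done
None
```

The collar is fully home on the post and released, and I handed the job in at about 24.7 s of the 72 s allowed.

**What I did**
- I gripped the farthest of the three collars on its flats and threaded it over the pilot with no measurable contact force.
- I set it on the drum with the rib at the block, about −38° in the world frame, to within 2–3°.
- I turned it counter-clockwise under about 8–13 N of downward pressure, in 1.5–2° steps near the keyway.
- It dropped after about 54°. I stopped turning there, followed it down and released it.

**Last checks**
- **Seating:** the tool sank exactly 12.0 mm, from 66.9 to 54.9 mm, before meeting firm contact at about 8 N.
- **Height:** depth from the two cameras puts the collar's top face at 88.1 mm and 86.8 mm, against 88 mm expected. The scene camera reads 1–1.5 mm low everywhere. The face looks level.
- **Rib direction:** the flats give about 16° in the world frame, which agrees with the tool angle. That is roughly 54° from the block and inside the 23–83° range.
- **Forces:** readings at the end of each call never went above about 10 N.
- **Bystanders:** the bottle, jar and tin showed only image noise between the before and after pictures.

**What disagreed**
- The keyway estimate from the first picture was about 48°, and the drop came at about 54°.
- While turning, the tool sat about 1 mm to the side of the post's measured position. An attempt to correct this only built up about 2 N of side load, so I mostly undid it. The offset went away when the collar dropped.

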